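# Put the flux bottle away in the roll-top bench store

## Robot

A 6-joint arm with a two-finger parallel gripper is mounted at the origin on a cart in front of the work surface, level with it; the furniture and walls round the work are solid. World frame = base frame: x ahead of the robot, y to its left, z up, the work surface at z = 0. Lengths are in m, angles in rad, forces in N, time in s.
With the tool pointing down it reaches from about 0.25 to 0.725 m from the base axis. Payload 4 kg.
Tool frame: the origin (TCP) lies between the finger pads; the fingertips stand 11 mm ahead of it and the grasp point (between the pads) lies 8 mm behind it (tcp_to_tips is the z of the fingertips in the tool frame, in m); z points along the fingers, y is the direction in which the jaws open and shut (so a half turn about z gives the same grasp; the last joint's range is limited). The gripper opens to 85 mm and grips with 20 to 120 N. Pads are 22 mm wide; open, the fingers measure 114 mm over their backs; the gripper's body (76 mm by 85 mm) begins 54 mm behind the grasp point. The pads swing forward as they close: fully open they stand 13 mm farther back than shut.
Start: joints at [1.163, 0.241, 0.005, 1.335, 0, 1.571], TCP at [0.198, 0.459, 0.242] pointing down, gripper open.
Joint ranges: [-2.72, 2.72], [-1.05, 1.87], [-1.09, 1.28], [-1.99, 2.15], [-1.42, 1.44], [-3.14, 3.14]. Speed limits (rad/s): [2.79, 2.79, 3.14, 3.14, 3.14, 3.14].

## Interface

Orientations are given as a unit quaternion [x, y, z, w].
In Python, from workcell import * gives the robot as it stands.
- The arm moves only by the tool move_arm, never from a script. Its argument "moves" is a list that holds one entry, the list of rows, each a list of 7 numbers: the shift along the world's x, y, z in units of 500 mm (1.0 is 500 mm), then the turn, a rotation vector about the world's x, y, z in units of 30 degrees (1.0 is 30 degrees), then the closure, from -1 (fully open) to 1 (shut), so that 0 is half open. A call has 1 to 8 rows; each row shifts and turns the pose as measured when the row begins; what a row does not reach is not made up. A row lasts 1/12 s, in which the tool goes at most 41.7 mm and 7.16 degrees, less where a joint would pass 70% of its speed; a pose out of reach is approached as far as the arm can. A call with a number of a shift or a turn outside -1 to 1 is refused whole. A call with a gripper value outside its range is refused whole. The fingers move at their own pace and stop on an object; the grip force is fixed at half the most. Time passes only in rows, so rows that do not move let the fingers close. It gives the time, the measured TCP pose, the force and the opening at its end, in the units of the state.
- get_obs(): the state, without advancing time (a new reading comes with each control period).
- camera(name): name is "scene" or "top" or "wrist"; returns a dict with "pixels" (480x640x3 uint8, red, green, blue), "range_z" (480x640 float32, m along the optical axis (not along the pixel's ray), 0 where there is no reading), "fx", "fy", "cx", "cy" (pixels), "extrinsics" (4x4, takes a point from camera to world coordinates). Camera axes: x right, y down, z forward; pixel columns grow to the right and rows downward; lengths in m; the calibration is good to about 2 mm. A picture is of the moment at which its call begins.
- job_done(): hands the job in, once; it reports no verdict.
The state is a dict: "clock": time; "joint_pos": joint angles; "joint_vel": joint speeds; "tau": joint torques, N m; "eef_pos": TCP position; "tool_rot": TCP orientation; "ft_force": force on the tool from outside, world axes, zero at the start; "ft_torque": the same for the moment, N m; "grip_width": finger opening in m.
Only numpy, scipy, OpenCV 4.12 (cv2) and the standard library are available. Lean on these libraries where they do the work, as an engineer would, in place of code of your own. Each camera call takes 0.05 s, during which the arm holds its last target.

## Task

Put the flux bottle away: roll the slatted front of the bench store all the way up and back by its pull, stand the bottle upright on the rubber liner in the gap midway between the solder spool and the green-lidded paste tin, in line with them, then roll the front fully shut again. Leave the spool, the tin, the pliers and the white block where they are.

Things in the scene. Friction and masses are not known exactly. Their poses are not given: they have to be found in the camera images.
- store: Roll-top bench store, dark grey with pale wooden slats, fixed; 236 deep (x), 284 wide (y), 163 high. Origin: centre of its underside, on the bench top; its -x is the front, y left, z up. Two D-shaped cheeks 12 thick, inner faces at y = +-130. Fixed front board 58 high, inner face at x = -101; false back at x = +34; fixed hood behind the top. Black rubber liner on the floor inside, top at z = 18, from x = -91 to +1.
- tambour (a joint): Angle of the slatted front on its circular track, rad: 0 fully shut on the front board, 1.536 fully open; grows as the rail goes up and back over the top. Stays where it is left; 1 to 4 N at the pull moves it. Starts shut or up to 0.25 ajar. Fully open, the rail's edge is at store x = +10, z = 150, and the liner is open from above.
- pull (a point): Grip point of the dark steel pull, a flat-sided tab 24 wide (store y), 15 thick, 40 long, standing out radially from the dark lead rail. The point is mid-width, 14 inside the tab's free end, 25 off the rail. At joint angle q its store x = -138 cos(0.244+q), z = 45 + 138 sin(0.244+q), y = 0. Pinched across the 24, the tab pivots between the fingers: the tool may point down all along.
- drum_axis (a point): Centre of the tambour's circular track: on its axis (parallel to the store's y), mid-width, 45 above the bench top, straight above the store's origin. Slats' outer face at radius 109, lead rail's at 112, cheeks' edge at 118.
- row_gap (a point): Middle of the free place in the row, on top of the liner (z = 18 in the store), at store x = -45, y = 0; axes are the store's. The spool and the tin stand about 88 to either side of it.
- flux_bottle: Cream plastic bottle with a red cap, 0.11 kg: round body 48 diameter up to 82 high, cap 26 across up to 103. Origin: centre of its underside; z up through the cap. Stands on the bench to the left of the store.
- solder_spool: Spool of solder, 55 diameter, 40 high, standing on its flange in the store at one end of the row. Origin: centre of its underside. May be at the left or the right end.
- paste_tin: Round aluminium tin with green lid (flux paste), 54 diameter, 41 high, standing in the store at the other end of the row. Origin: centre of its underside.
- running_pliers: Red-handled glass pliers, 56 x 144 x 14, lying loose on the bench behind and to the right of the bottle. Origin: centre of the underside.
- white_block: White foam block, 62 x 92 x 26, lying loose on the bench behind the bottle. Origin: centre of the underside.

How it is judged:
By the outcome, as a careful person would: the job done as asked, in the order asked, and still so for the second after the job is handed in, with the robot touching nothing.
It also fails if it takes over 70 s, if anything falls off the work surface, if the arm or the gripper's body presses on something with over 40 N, if the wrist force passes 120 N, or if a joint passes its speed limit or range.

## Working session

There is one attempt and no reset: what is moved stays moved. The work goes in short steps, Python scripts to look and compute and a tool call to move; the robot and the scene stay as the last step left them, time stands still between calls to the robot, and variables do not carry over. Pictures are saved under pics/ and viewed, and the job is handed in when it is done.

Besides the shell and the picture viewer there is one more tool, called after "Request:" as name(argument=value, ...), one argument or row to a line, values as JSON. move_arm: Moves the arm, as the interface text tells. Shifts and turns lie within -1 to 1; 1 stands for 500 mm of shift or 30 degrees of turn. Its arguments: {"type":"object","properties":{"moves":{"type":"array","items":{"type":"array","items":{"type":"array","items":{"type":"number"}}}}},"required":["moves"]}

```bash
mkdir -p pics; ls; cat > h.py <<'E'
from workcell import *
import numpy as np, cv2
def snap(n,f):
    c=camera(n); cv2.imwrite('pics/'+f+'.png',c['pixels'][:,:,::-1]); np.savez('pics/'+f+'.npz',**{k:np.array(v) for k,v in c.items()}); return c
def load(f): return np.load('pics/'+f+'.npz')
def pt(c,u,v,z=None):
    d=float(c['range_z'][int(v),int(u)])
    r=np.array([(u-c['cx'])/c['fx'],(v-c['cy'])/c['fy'],1.0]); E=c['extrinsics']
    if z is None: return E[:3,:3]@(r*d)+E[:3,3]
    w=E[:3,:3]@r; return E[:3,3]+w*(z-E[2,3])/w[2]
def cloud(c):
    v,u=np.mgrid[0:480,0:640]; d=c['range_z']
    P=np.stack([(u-c['cx'])/c['fx']*d,(v-c['cy'])/c['fy']*d,d],-1)
    return P@c['extrinsics'][:3,:3].T+c['extrinsics'][:3,3]
E
python3 - <<'E'
from h import *
for n in ['scene','top','wrist']: c=snap(n,n+'0'); print(n,c['extrinsics'].round(3).tolist(),c['fx'])
print(get_obs())
E
```

```text
pics
scene [[0.626, -0.483, 0.612, -0.076], [-0.78, -0.366, 0.508, -0.528], [-0.022, -0.795, -0.606, 0.646], [0.0, 0.0, 0.0, 1.0]] 476.04577513288615
top [[-0.021, -0.99, 0.141, 0.352], [-1.0, 0.02, -0.011, -0.047], [0.008, -0.142, -0.99, 1.204], [0.0, 0.0, 0.0, 1.0]] 555.9847472290418
wrist [[0.396, 0.873, 0.285, 0.124], [0.918, -0.376, -0.125, 0.489], [-0.001, 0.311, -0.95, 0.373], [0.0, 0.0, 0.0, 1.0]] 405.68726733293175
{'clock': 0.15, 'joint_pos': array([ 1.16297270e+00,  2.41270812e-01,  4.01456873e-03,  1.33521274e+00,
       -1.02919989e-05,  1.57080604e+00]), 'joint_vel': array([ 0.00085775, -0.00293783,  0.00538146, -0.00057566,  0.0014339 ,
        0.00115935]), 'tau': array([-2.54711658e-04, -3.72635078e+01,  2.52639449e+01,  1.23751056e-02,
       -2.69404168e-06, -9.40724831e-07]), 'eef_pos': array([0.1981203 , 0.45855523, 0.24159473]), 'tool_rot': array([ 2.02506318e-01,  9.79280599e-01, -8.20045854e-04, -1.64314855e-04]), 'ft_force': array([-0.00647514,  0.76971438,  0.30234987]), 'ft_torque': array([-0.01749231, -0.04246092,  0.02372767]), 'grip_width': 0.08499892942020543}
```

View pics/scene0.png

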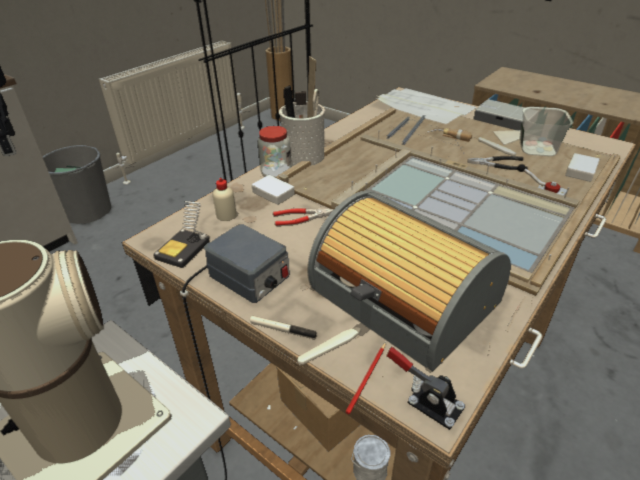

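View pics/top0.png

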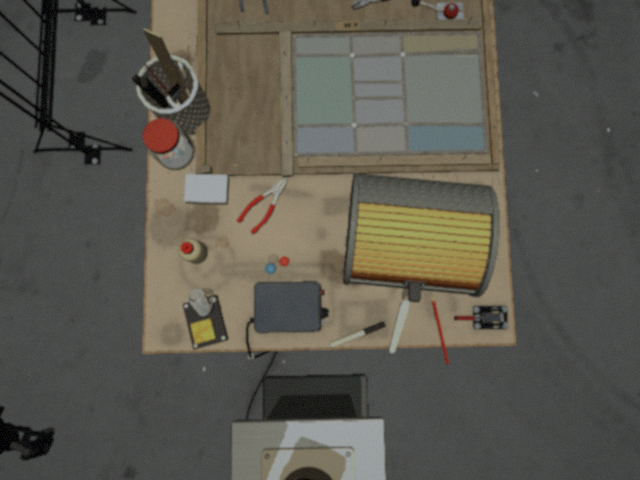

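```bash
cat > fit.py <<'E'
from h import *
from scipy.optimize import least_squares
def fitstore(f):
    for n in f:
        c=load(n); P=cloud(c); px=c['pixels'].astype(int); 
        hsv=cv2.cvtColor(c['pixels'],cv2.COLOR_RGB2HSV)
        m=(hsv[...,1]>110)&(hsv[...,0]>10)&(hsv[...,0]<32)&(P[...,2]>0.08)&(P[...,2]<.17)&(c['range_z']>0)&(P[...,0]>.2)&(P[...,0]<.75)
        Q=P[m]
        def r(p):
            x0,yaw,z0=p; # axis line through (x0, ymean)
            d=(Q[:,0]-x0)*np.cos(yaw)+(Q[:,1]-Q[:,1].mean())*np.sin(yaw)
            return np.hypot(d,Q[:,2]-z0)-.109
        s=least_squares(r,[Q[:,0].mean(),0,.045],loss='soft_l1',f_scale=.002)
        x0,yaw,z0=s.x; ym=Q[:,1].mean()
        # store frame x axis=(cos,sin), y=(-sin,cos)
        a=np.array([np.cos(yaw),np.sin(yaw)]); b=np.array([-np.sin(yaw),np.cos(yaw)])
        R=(P[...,:2]-[x0,ym])
        sx=R@a; sy=R@b
        mm=(np.abs(sx)<.11)&(P[...,2]>.10)&(P[...,2]<.17)&(np.abs(sy)<.25)
        v=sy[mm]; lo,hi=np.percentile(v,[.3,99.7]); q=sy[m]
        print(n,len(Q),'x0,yaw,z0',s.x.round(4),'rms',np.std(s.fun).round(4),'all y',lo.round(4),hi.round(4),'slat y',np.percentile(q,[.5,99.5]).round(4))
        for k in [(lo+hi)/2,np.percentile(q,[.5,99.5]).mean()]:
            print('  centre',(np.array([x0,ym])+b*k).round(4))
if __name__=='__main__':
    import sys; fitstore(sys.argv[1:])
E
python3 fit.py top0 scene0
python3 - <<'E'
from h import *
for n,b in [('top0',(340,170,510,310)),('top0',(150,160,320,350)),('scene0',(200,160,360,330)),('scene0',(300,180,520,370))]:
    c=load(n)['pixels'][b[1]:b[3],b[0]:b[2],::-1]; cv2.imwrite(f'pics/{n}_{b[0]}.png',cv2.resize(c,None,fx=3.5,fy=3.1,interpolation=cv2.INTER_CUBIC))
E
```

```text
top0 9395 x0,yaw,z0 [ 0.5293 -0.1159  0.0439] rms 0.0022 all y -0.1449 0.1379 slat y [-0.1299  0.1232]
  centre [ 0.5289 -0.236 ]
  centre [ 0.5289 -0.2358]
scene0 11674 x0,yaw,z0 [ 0.5286 -0.1171  0.0433] rms 0.0022 all y -0.1356 0.1467 slat y [-0.1195  0.1309]
  centre [ 0.5293 -0.2365]
  centre [ 0.5293 -0.2364]
```

View pics/wrist0.png

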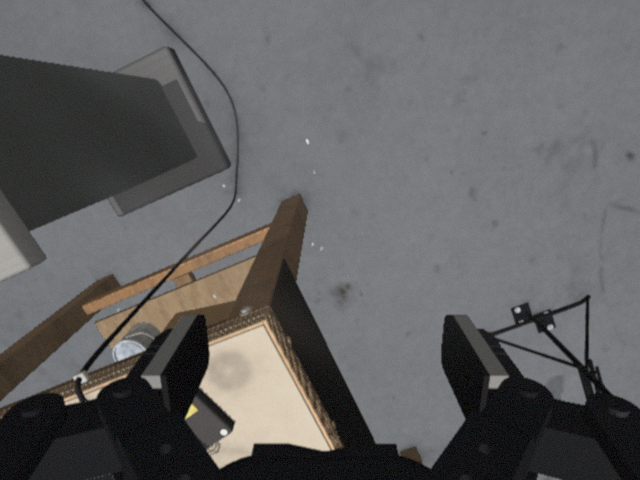

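```bash
cat >> h.py <<'E'
S0=np.array([.529,-.236]); YAW=-.1165
A=np.array([np.cos(YAW),np.sin(YAW)]); B=np.array([-np.sin(YAW),np.cos(YAW)])
def tostore(P): R=P[...,:2]-S0; return np.stack([R@A,R@B,P[...,2]],-1)
def toworld(x,y,z): return np.r_[S0+x*A+y*B,z]
E
python3 - <<'E'
from h import *
for n in ['top0','scene0']:
    c=load(n);P=cloud(c);hsv=cv2.cvtColor(c['pixels'],cv2.COLOR_RGB2HSV)
    red=((hsv[...,0]<8)|(hsv[...,0]>172))&(hsv[...,1]>140)&(P[...,2]>.07)&(P[...,2]<.125)&(P[...,1]>.1)&(P[...,1]<.45)&(P[...,0]<.7)&(P[...,0]>.2)
    Q=P[red]; print(n,'cap',len(Q),Q.mean(0).round(4),Q.min(0).round(3),Q.max(0).round(3))
    t=Q[Q[:,2]>np.percentile(Q[:,2],90)-.003]; print(' captop',t.mean(0).round(4),((t.min(0)+t.max(0))/2).round(4))
    cx,cy=Q[:,0].mean(),Q[:,1].mean()
    body=(np.hypot(P[...,0]-cx,P[...,1]-cy)<.05)&(P[...,2]>.015)&(P[...,2]<.07)
    W=P[body]
    from scipy.optimize import least_squares
    s=least_squares(lambda p:np.hypot(W[:,0]-p[0],W[:,1]-p[1])-.024,[cx,cy],loss='soft_l1',f_scale=.002); print(' body',len(W),s.x.round(4),np.std(s.fun).round(4))
    # pull: points outside radius .116 near y=0
    T=tostore(P); r=np.hypot(T[...,0],T[...,2]-.045)
    m=(abs(T[...,1])<.03)&(r>.118)&(r<.156)&(T[...,2]>.04)
    q=T[m]; print(' pull',len(q),q.mean(0).round(4), 'ang',np.median(np.arctan2(q[:,2]-.045,-q[:,0])).round(3),'y',np.percentile(q[:,1],[2,98]).round(3))
    # top profile along y~-0.06
    m=(abs(T[...,1]-.06)<.004)&(abs(T[...,0])<.13)&(T[...,2]>.03)
    q=T[m];q=q[np.argsort(q[:,0])][::3 if n=='top0' else 6]; rr=np.hypot(q[:,0],q[:,2]-.045)
    print(np.c_[q[:,0],q[:,2],rr].round(3).tolist())
    # psu box etc heights
    m=(P[...,0]>.2)&(P[...,0]<.5)&(P[...,1]>-.02)&(P[...,1]<.2)&(P[...,2]>.02); print(' psu',np.percentile(P[m],[1,99],axis=0).round(3).tolist())
E
```

```text
top0 cap 126 [0.5346 0.2399 0.0991] [0.494 0.221 0.09 ] [0.7   0.294 0.121]
 captop [0.6989 0.2834 0.1173] [0.6982 0.2825 0.1173]
 body 166 [0.5055 0.2339] 0.0022
 pull 507 [-0.015   0.0004  0.1232] ang 1.933 y [-0.028  0.028]
[[-0.112, 0.042, 0.112], [-0.111, 0.034, 0.112], [-0.111, 0.059, 0.111], [-0.109, 0.059, 0.109], [-0.107, 0.076, 0.112], [-0.106, 0.056, 0.107], [-0.106, 0.083, 0.112], [-0.104, 0.083, 0.111], [-0.103, 0.094, 0.114], [-0.102, 0.089, 0.111], [-0.1, 0.094, 0.112], [-0.099, 0.095, 0.111], [-0.097, 0.097, 0.11], [-0.096, 0.091, 0.107], [-0.095, 0.098, 0.108], [-0.093, 0.098, 0.107], [-0.092, 0.104, 0.109], [-0.091, 0.099, 0.106], [-0.09, 0.107, 0.109], [-0.089, 0.106, 0.108], [-0.088, 0.105, 0.107], [-0.086, 0.115, 0.111], [-0.085, 0.112, 0.108], [-0.084, 0.111, 0.107], [-0.083, 0.115, 0.108], [-0.081, 0.12, 0.111], [-0.08, 0.116, 0.107], [-0.079, 0.118, 0.108], [-0.077, 0.12, 0.108], [-0.076, 0.124, 0.109], [-0.075, 0.124, 0.109], [-0.074, 0.124, 0.108], [-0.072, 0.125, 0.107], [-0.07, 0.129, 0.109], [-0.07, 0.129, 0.109], [-0.068, 0.131, 0.11], [-0.067, 0.129, 0.
[... 3908 characters left out ...]
0.044, 0.144, 0.109], [-0.041, 0.143, 0.106], [-0.038, 0.144, 0.106], [-0.037, 0.147, 0.109], [-0.034, 0.147, 0.108], [-0.032, 0.148, 0.108], [-0.029, 0.149, 0.108], [-0.023, 0.15, 0.108], [-0.022, 0.151, 0.108], [-0.019, 0.15, 0.106], [-0.016, 0.153, 0.109], [-0.012, 0.152, 0.108], [-0.008, 0.154, 0.109], [-0.006, 0.152, 0.107], [-0.002, 0.153, 0.108], [0.002, 0.154, 0.109], [0.008, 0.15, 0.105], [0.012, 0.153, 0.109], [0.017, 0.152, 0.109], [0.021, 0.15, 0.107], [0.026, 0.15, 0.108], [0.03, 0.149, 0.108], [0.037, 0.156, 0.117], [0.038, 0.145, 0.107], [0.042, 0.145, 0.108], [0.046, 0.153, 0.117], [0.05, 0.15, 0.117], [0.074, 0.137, 0.118]]
 psu [[0.331, -0.019, 0.021], [0.43, 0.198, 0.086]]
```

View pics/scene0_300.png

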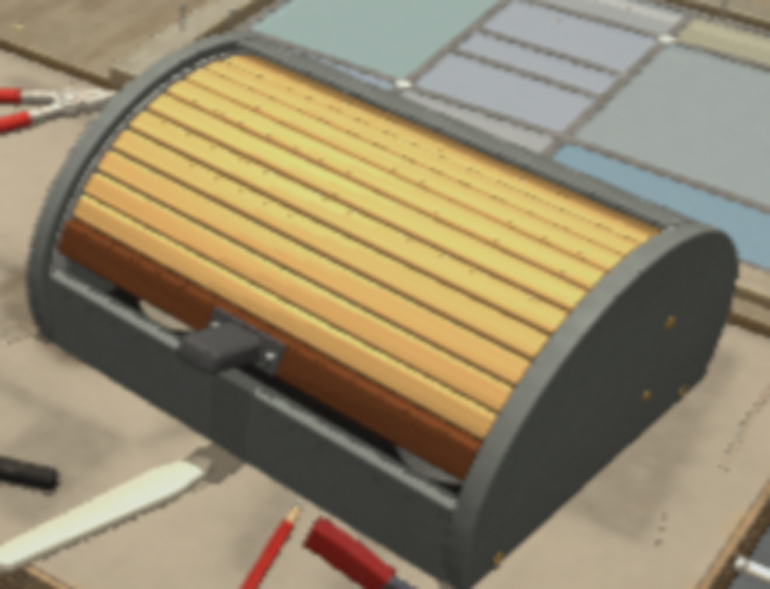

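View pics/scene0_200.png

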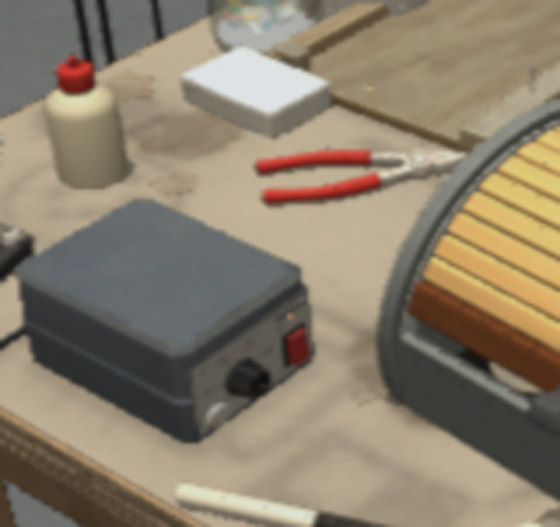

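```bash
cat > pull.py <<'E'
from h import *
from scipy.optimize import minimize_scalar
import sys
for n in sys.argv[1:]:
    c=load(n);P=cloud(c);T=tostore(P); r=np.hypot(T[...,0],T[...,2]-.045)
    m=(abs(T[...,1])<.02)&(r>.122)&(r<.156)&(T[...,2]>.05)&(T[...,0]<.07); q=T[m]
    best=[]
    for th in np.arange(.1,2,.005):
        t=q[:,0]*np.sin(th)+(q[:,2]-.045)*np.cos(th); u=-q[:,0]*np.cos(th)+(q[:,2]-.045)*np.sin(th)
        best.append((np.mean((abs(t-.0075)<.0015)&(u>.11)),th))
    b=max(best); print(n,len(q),b,'q',b[1]-.244)
    i=np.argwhere(m); print(' rows/cols',i.min(0),i.max(0),'T med',np.median(q,0).round(3))
E
python3 pull.py scene0 top0
python3 -c "
from h import *
for a in [.3,.35,.4]: print(a,toworld(-.138*np.cos(a),0,.045+.138*np.sin(a)).round(4))"
```

```text
scene0 252 (np.float64(0.4444444444444444), np.float64(0.3650000000000002)) q 0.12100000000000022
 rows/cols [284 350] [300 372] T med [-0.133 -0.004  0.1  ]
top0 198 (np.float64(0.4696969696969697), np.float64(0.3650000000000002)) q 0.12100000000000022
 rows/cols [204 408] [302 420] T med [-0.127  0.     0.101]
0.3 [ 0.3981 -0.2207  0.0858]
0.35 [ 0.4002 -0.2209  0.0923]
0.4 [ 0.4028 -0.2212  0.0987]
```

Request:
move_arm(
  moves=[
    [[0, -0.05, 0, 0, 0, 0.2, -1], [0.02, -0.07, 0, 0, 0, 0.2, -1], [0.02, -0.07, 0, 0, 0, 0.157, -1], [0.02, -0.07, 0, 0, 0, 0, -1], [0.02, -0.07, 0, 0, 0, 0, -1], [0.02, -0.07, 0, 0, 0, 0, -1], [0.02, -0.07, 0, 0, 0, 0, -1], [0.02, -0.07, 0, 0, 0, 0, -1]],
  ],
)

```text
clock: 0.82
eef_pos: [0.266, 0.1833, 0.2374]
tool_rot: [0.043, 0.999, -0.002, -0.001]
ft_force: [1.3, -0.7, 0.3]
grip_width: 0.0856
```

Request:
move_arm(
  moves=[
    [[0.025, -0.073, 0, 0, 0, -0.05, -1], [0.025, -0.073, 0, 0, 0, 0, -1], [0.025, -0.073, 0, 0, 0, 0, -1], [0.025, -0.073, 0, 0, 0, 0, -1], [0.025, -0.073, 0, 0, 0, 0, -1], [0.025, -0.073, 0, 0, 0, 0, -1], [0.025, -0.073, 0, 0, 0, 0, -1], [0.025, -0.073, 0, 0, 0, 0, -1]],
  ],
)

```text
clock: 1.48
eef_pos: [0.3644, -0.1239, 0.2378]
tool_rot: [0.055, 0.998, -0.001, 0.001]
ft_force: [0.5, 0.2, 0.1]
grip_width: 0.0853
```

Request:
move_arm(
  moves=[
    [[0.02, -0.06, 0, 0, 0, 0, -1], [0.02, -0.06, 0, 0, 0, 0, -1], [0, 0, 0, 0, 0, 0, -1], [0, 0, 0, 0, 0, 0, -1]],
  ],
)

```text
clock: 1.82
eef_pos: [0.3855, -0.1948, 0.2364]
tool_rot: [0.062, 0.998, -0.002, 0.001]
ft_force: [-1.3, 1.3, 0.5]
grip_width: 0.0853
```

Request:
move_arm(
  moves=[
    [[0.031, -0.052, -0.04, 0, 0, 0, -1], [0, 0, -0.07, 0, 0, 0, -1], [0, 0, -0.07, 0, 0, 0, -1], [0, 0, -0.02, 0, 0, 0, -1], [0, 0, 0, 0, 0, 0, -1]],
  ],
)

```text
clock: 2.23
eef_pos: [0.4017, -0.2188, 0.1345]
tool_rot: [0.06, 0.998, -0.002, 0.003]
ft_force: [0.1, -0.0, -0.3]
grip_width: 0.0852
```

```bash
python3 - <<'E'
from h import *
snap('wrist','w1'); print(tostore(get_obs()['eef_pos']).round(4))
E
```

```text
[-0.1285  0.0024  0.1351]
```

View pics/w1.png

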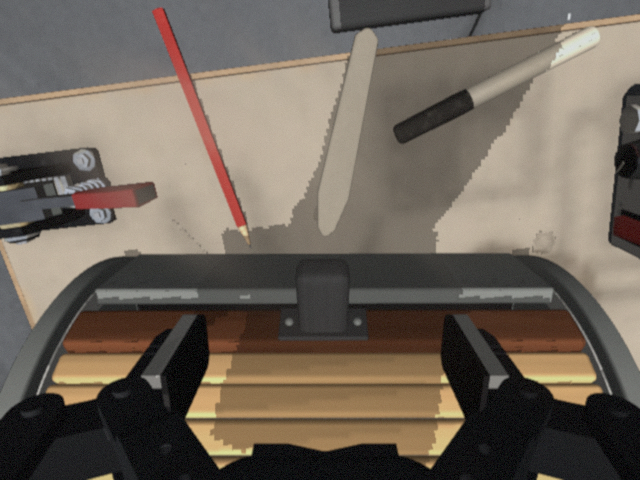

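The wrist picture shows the tab (x≈323) centred between the fingers (208…443). Descend and pinch.

Request:
move_arm(
  moves=[
    [[0, -0.003, -0.05, 0, 0, 0, -1], [0, 0, -0.047, 0, 0, 0, -1], [0, 0, 0, 0, 0, 0, -1], [0, 0, 0, 0, 0, 0, 0], [0, 0, 0, 0, 0, 0, 1], [0, 0, 0, 0, 0, 0, 1], [0, 0, 0, 0, 0, 0, 1], [0, 0, 0, 0, 0, 0, 1]],
  ],
)

```text
clock: 2.95
eef_pos: [0.408, -0.2196, 0.0969]
tool_rot: [0.057, 0.998, -0.006, 0.011]
ft_force: [-4.8, -13.7, -1.3]
grip_width: 0.0256
```

Request:
move_arm(
  moves=[
    [[0, 0, 0, 0, 0, 0, 1], [0, 0, 0, 0, 0, 0, 1], [0, 0, 0, 0, 0, 0, 1], [0, 0, 0, 0, 0, 0, 1]],
  ],
)

```text
clock: 3.28
eef_pos: [0.4082, -0.2207, 0.0981]
tool_rot: [0.057, 0.998, -0.007, 0.011]
ft_force: [-0.1, -2.0, -1.5]
grip_width: 0.0221
```

```bash
python3 - <<'E'
from h import *
o=get_obs(); print(tostore(o['eef_pos']).round(4),o['grip_width'],o['ft_force'])
snap('wrist','w2');snap('scene','s2')
E
```

```text
[-0.1218  0.0011  0.0981] 0.022129418304307587 [-0.10912755 -2.03689948 -1.46433233]
```

View pics/s2.png

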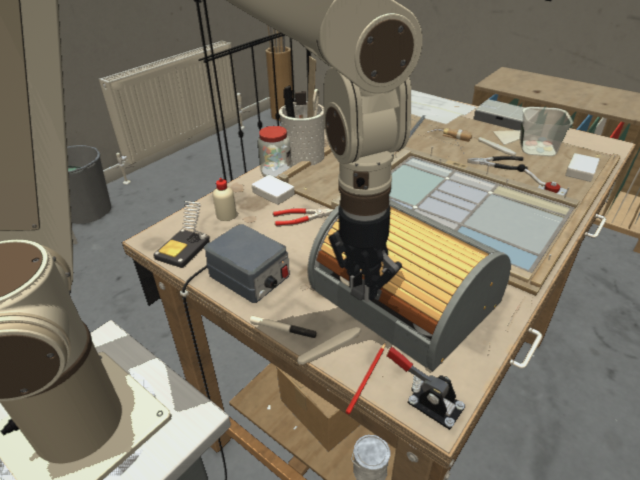

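```bash
cat > arc.py <<'E'
from h import *
import sys
o=get_obs(); T=tostore(o['eef_pos']); th=np.arctan2(T[2]+.008-.045,-T[0]); print('T',T.round(4),'r',np.hypot(T[0],T[2]-.037).round(4),'th',th.round(3),'q',(th-.244).round(3),o['ft_force'].round(1),o['tool_rot'].round(3))
end=float(sys.argv[1]); n=int(sys.argv[2]); R=float(sys.argv[3]) if len(sys.argv)>3 else .138
p=o['eef_pos']
for a in np.linspace(th,end,n+1)[1:]:
    g=toworld(-R*np.cos(a),0,.037+R*np.sin(a)); print(((g-p)/.5).round(3).tolist(),end=' '); p=g
print()
E
python3 arc.py 1.0 8
```

```text
T [-0.1218  0.0011  0.0981] r 0.1363 th 0.465 q 0.221 [-0.2 -2.7 -0.8] [ 0.057  0.998 -0.007  0.011]
[0.005, -0.003, 0.018] [0.01, -0.001, 0.016] [0.011, -0.001, 0.015] [0.012, -0.001, 0.014] [0.013, -0.001, 0.013] [0.014, -0.002, 0.012] [0.014, -0.002, 0.011] [0.015, -0.002, 0.01]
```

Request:
move_arm(
  moves=[
    [[0.007, -0.002, 0.018, 0, 0, 0, 1], [0.01, -0.001, 0.016, 0, 0, 0, 1], [0.011, -0.001, 0.015, 0, 0, 0, 1], [0.012, -0.001, 0.014, 0, 0, 0, 1], [0.013, -0.001, 0.013, 0, 0, 0, 1], [0.014, -0.002, 0.012, 0, 0, 0, 1], [0.014, -0.002, 0.011, 0, 0, 0, 1], [0.015, -0.002, 0.01, 0, 0, 0, 1]],
  ],
)

```text
clock: 4.05
eef_pos: [0.4507, -0.2256, 0.1485]
tool_rot: [0.057, 0.998, -0.006, 0.0]
ft_force: [0.8, -3.2, -8.7]
grip_width: 0.0224
```

```bash
python3 arc.py 1.45 8
```

```text
T [-0.079   0.0012  0.1485] r 0.1366 th 0.954 q 0.71 [ 0.8 -3.2 -8.7] [ 0.057  0.998 -0.006  0.   ]
[0.012, -0.004, 0.012] [0.015, -0.002, 0.009] [0.015, -0.002, 0.008] [0.016, -0.002, 0.007] [0.016, -0.002, 0.006] [0.016, -0.002, 0.005] [0.017, -0.002, 0.004] [0.017, -0.002, 0.003]
```

Request:
move_arm(
  moves=[
    [[0.014, -0.003, 0.01, 0, 0, 0, 1], [0.015, -0.002, 0.009, 0, 0, 0, 1], [0.015, -0.002, 0.008, 0, 0, 0, 1], [0.016, -0.002, 0.007, 0, 0, 0, 1], [0.016, -0.002, 0.006, 0, 0, 0, 1], [0.016, -0.002, 0.005, 0, 0, 0, 1], [0.017, -0.002, 0.004, 0, 0, 0, 1], [0.017, -0.002, 0.003, 0, 0, 0, 1]],
  ],
)

```text
clock: 4.72
eef_pos: [0.5036, -0.2318, 0.1717]
tool_rot: [0.057, 0.998, -0.004, -0.018]
ft_force: [-2.7, -2.0, -1.4]
grip_width: 0.0216
```

```bash
python3 arc.py 1.83 7
```

```text
T [-0.0257  0.0012  0.1717] r 0.1371 th 1.382 q 1.138 [-2.7 -2.  -1.4] [ 0.057  0.998 -0.004 -0.018]
[0.017, -0.004, 0.005] [0.017, -0.002, 0.002] [0.018, -0.002, 0.001] [0.018, -0.002, -0.001] [0.017, -0.002, -0.002] [0.017, -0.002, -0.003] [0.017, -0.002, -0.004]
```

Request:
move_arm(
  moves=[
    [[0.017, -0.003, 0.004, 0, -0.02, 0, 1], [0.017, -0.002, 0.002, 0, -0.02, 0, 1], [0.018, -0.002, 0.001, 0, -0.02, 0, 1], [0.018, -0.002, -0.001, 0, -0.02, 0, 1], [0.017, -0.002, -0.002, 0, 0, 0, 1], [0.017, -0.002, -0.003, 0, 0, 0, 1], [0.017, -0.002, -0.004, 0, 0, 0, 1], [0, 0, 0, 0, 0, 0, 1]],
  ],
)

```text
clock: 5.38
eef_pos: [0.573, -0.2375, 0.1747]
tool_rot: [0.056, 0.998, -0.001, 0.009]
ft_force: [1.1, 0.6, 0.6]
grip_width: 0.0
```

```bash
python3 arc.py 1.83 4
```

```text
T [0.0439 0.0036 0.1747] r 0.1446 th 1.879 q 1.635 [1.1 0.6 0.6] [ 0.056  0.998 -0.001  0.009]
[-0.008, -0.006, -0.011] [-0.003, 0.0, 0.001] [-0.003, 0.0, 0.001] [-0.003, 0.0, 0.001]
```

```bash
python3 - <<'E'
from h import *
snap('wrist','w3');snap('scene','s3');snap('top','t3')
E
python3 pull.py t3 s3
```

```text
t3 0 (np.float64(nan), np.float64(0.1)) q -0.144
  return _methods._mean(a, axis=axis, dtype=dtype,
  ret = ret.dtype.type(ret / rcount)
Traceback (most recent call last):
  File "pull.py", line 12, in <module>
    i=np.argwhere(m); print(' rows/cols',i.min(0),i.max(0),'T med',np.median(q,0).round(3))
                                         ~~~~~^^^
ValueError: zero-size array to reduction operation minimum which has no identity
```

View pics/w3.png

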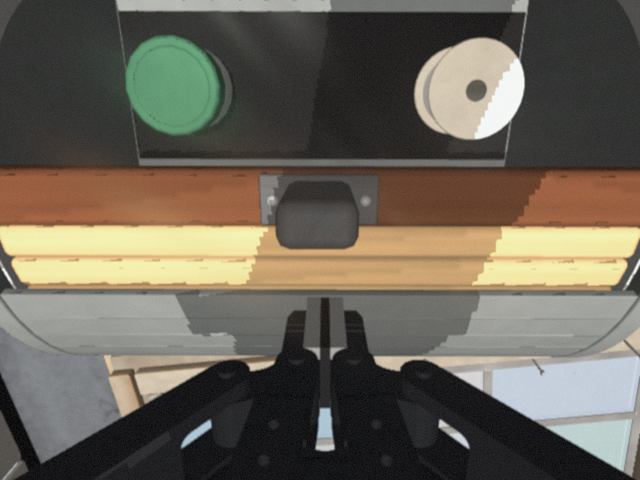

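View pics/s3.png

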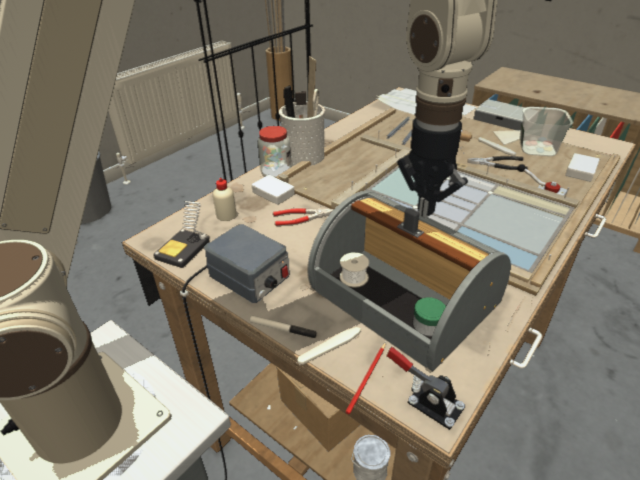

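```bash
python3 - <<'E'
from h import *
c=load('w3');P=cloud(c);T=tostore(P)
for u in (150,200,450,500):
    for v in (162,166,169,172,180,220): print((u,v),T[v,u].round(4),end=' ')
    print()
print('pull',T[200,310].round(4),T[215,310].round(4),T[240,310].round(4))
for n in ['w3','s3','t3']:
    c=load(n);T=tostore(cloud(c)); hsv=cv2.cvtColor(c['pixels'],cv2.COLOR_RGB2HSV)
    m=(T[...,2]>.050)&(T[...,2]<.068)&(T[...,0]>-.09)&(T[...,0]<.0)&(abs(T[...,1])<.125)
    for s in (1,-1):
        Q=T[m&(T[...,1]*s>.04)]
        print(n,s,len(Q),np.median(Q[:,2]).round(4),'mid',((np.percentile(Q,1,axis=0)+np.percentile(Q,99,axis=0))/2).round(4),'ext',(np.percentile(Q,99,axis=0)-np.percentile(Q,1,axis=0)).round(4))
E
```

```text
(150, 162) [ 0.0048 -0.1214  0.0158] (150, 166) [-0.0139 -0.0647  0.149 ] (150, 169) [-0.0139 -0.0621  0.1552] (150, 172) [-0.0131 -0.0615  0.1571] (150, 180) [-0.0101 -0.062   0.1569] (150, 220) [ 0.0046 -0.0631  0.1592] 
(200, 162) [ 0.0046 -0.0859  0.016 ] (200, 166) [-0.0139 -0.0456  0.1485] (200, 169) [-0.0139 -0.0437  0.1552] (200, 172) [-0.0132 -0.0432  0.1573] (200, 180) [-0.0103 -0.0433  0.1576] (200, 220) [ 0.0048 -0.0447  0.1582] 
(450, 162) [0.0037 0.0907 0.0172] (450, 166) [0.0066 0.091  0.0171] (450, 169) [-0.0143  0.0486  0.1551] (450, 172) [-0.0133  0.0484  0.156 ] (450, 180) [-0.0106  0.0483  0.1575] (450, 220) [0.0046 0.0499 0.1575] 
(500, 162) [0.0039 0.1267 0.0153] (500, 166) [0.0067 0.1273 0.0151] (500, 169) [-0.0141  0.0676  0.1537] (500, 172) [-0.0135  0.0665  0.1566] (500, 180) [-0.0106  0.0669  0.1567] (500, 220) [0.0045 0.0687 0.1578] 
pull [-0.0119 -0.0018  0.1938] [-0.0085 -0.0017  0.1974] [-0.0009 -0.0018  0.1965]
w3 1 7380 0.0581 mid [-0.0432  0.0883  0.0575] ext [0.051  0.0511 0.0046]
w3 -1 7637 0.0586 mid [-0.0443 -0.0841  0.0565] ext [0.0499 0.0506 0.0078]
s3 1 433 0.0572 mid [-0.0435  0.0893  0.0553] ext [0.0507 0.0517 0.0082]
s3 -1 618 0.0577 mid [-0.0461 -0.0834  0.0552] ext [0.0506 0.0467 0.0098]
t3 1 520 0.0579 mid [-0.0438  0.0879  0.0581] ext [0.051  0.0509 0.01  ]
  return _methods._mean(a, axis=axis, dtype=dtype,
  ret = ret.dtype.type(ret / rcount)
Traceback (most recent call last):
IndexError: index -1 is out of bounds for axis 0 with size 0
```

Request:
move_arm(
  moves=[
    [[0, 0, 0.05, 0, 0, 0, 1], [0, 0, 0.05, 0, 0, 0, 1], [-0.06, 0.005, 0, 0, 0, 0, 1], [-0.06, 0.005, 0, 0, 0, 0, 1], [-0.06, 0.005, 0, 0, 0, 0, 1], [0, 0, 0, 0, 0, 0, 1]],
  ],
)

```text
clock: 6.03
eef_pos: [0.4775, -0.2287, 0.226]
tool_rot: [0.056, 0.998, -0.0, 0.008]
ft_force: [-0.5, 0.3, -0.2]
grip_width: -0.0001
```

```bash
python3 arc.py 1.83 1
```

```text
T [-0.052   0.0013  0.226 ] r 0.196 th 1.302 q 1.058 [-0.5  0.3 -0.2] [ 0.056  0.998 -0.     0.008]
[0.173, -0.023, -0.111]
```

Request:
move_arm(
  moves=[
    [[0, 0, -0.05, 0, 0, 0, 1], [0, 0, -0.045, 0, 0, 0, 1], [0, 0, 0, 0, 0, 0, 1], [0.03, -0.003, 0, 0, 0, 0, 1], [0.025, -0.003, 0, 0, 0, 0, 1], [0.02, -0.003, 0, 0, 0, 0, 1], [0.02, -0.003, 0, 0, 0, 0, 1], [0.02, -0.003, 0, 0, 0, 0, 1]],
  ],
)

```text
clock: 6.7
eef_pos: [0.5326, -0.2362, 0.1853]
tool_rot: [0.059, 0.998, -0.001, 0.011]
ft_force: [-0.6, 0.2, -0.5]
grip_width: 0.0001
```

```bash
python3 arc.py 1.83 1; python3 - <<'E'
from h import *
snap('scene','s4')
E
python3 pull.py s4
```

```text
T [0.0036 0.0003 0.1853] r 0.1483 th 1.595 q 1.351 [-0.6  0.2 -0.5] [ 0.059  0.998 -0.001  0.011]
[0.063, -0.008, -0.03] 
s4 272 (np.float64(0.2977941176470588), np.float64(1.4650000000000012)) q 1.2210000000000012
 rows/cols [206 405] [223 428] T med [-0.004 -0.007  0.187]
```

Request:
move_arm(
  moves=[
    [[0.014, -0.002, -0.004, 0, 0, 0, 1], [0.012, -0.001, -0.002, 0, 0, 0, 1], [0.01, -0.001, 0, 0, 0, 0, 1], [0.01, -0.001, 0, 0, 0, 0, 1], [0, 0, 0, 0, 0, 0, 1]],
  ],
)

```text
clock: 7.17
eef_pos: [0.5392, -0.2371, 0.1852]
tool_rot: [0.061, 0.998, -0.0, -0.008]
ft_force: [1.0, 1.1, 0.7]
grip_width: 0.0002
```

```bash
python3 arc.py 1.83 1; python3 - <<'E'
from h import *
snap('wrist','w5')
c=load('w5');P=cloud(c);T=tostore(P)
for u in (30,500):
    m=(T[...,2]>.145)&(T[...,2]<.153)&(abs(T[...,0])<.03)&(abs(T[...,1])<.12); print(np.percentile(T[m][:,0],[0,1,5,20]),m.sum())
E
```

```text
T [0.0102 0.     0.1852] r 0.1486 th 1.64 q 1.396 [1.  1.1 0.7] [ 0.061  0.998 -0.    -0.008]
[0.05, -0.006, -0.03] 
[0.01044197 0.01098228 0.011219   0.01150986] 4325
[0.01044197 0.01098228 0.011219   0.01150986] 4325
```

View pics/w5.png

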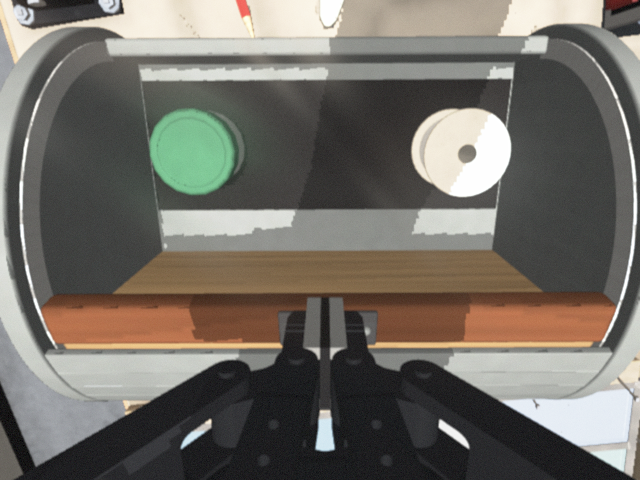

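Request:
move_arm(
  moves=[
    [[-0.04, 0.004, 0.02, 0, 0, 0, 1], [-0.04, 0.004, 0.06, 0, 0, 0, 0], [0, 0.02, 0.06, 0, 0, 0, -1], [0, 0.075, 0.03, 0, 0, 0, -1], [0.005, 0.078, 0, 0, 0, 0, -1], [0.005, 0.078, 0, 0, 0, 0, -1], [0.005, 0.078, 0, 0, 0, 0, -1], [0.005, 0.078, 0, 0, 0, 0, -1]],
  ],
)

```text
clock: 7.88
eef_pos: [0.5117, -0.0305, 0.2777]
tool_rot: [0.069, 0.998, -0.001, 0.002]
ft_force: [0.4, -0.2, -0.6]
grip_width: 0.0831
```

Request:
move_arm(
  moves=[
    [[0.005, 0.078, 0, 0, 0, 0, -1], [0.005, 0.078, 0, 0, 0, 0, -1], [0.005, 0.078, 0, 0, 0, 0, -1], [0.005, 0.078, 0, 0, 0, 0, -1], [0.005, 0.078, 0, 0, 0, 0, -1], [0.005, 0.078, 0, 0, 0, 0, -1], [0, 0, 0, 0, 0, 0, -1], [0, 0, 0, 0, 0, 0, -1]],
  ],
)

```text
clock: 8.55
eef_pos: [0.5296, 0.2262, 0.2843]
tool_rot: [0.064, 0.998, 0.005, 0.012]
ft_force: [-0.1, -0.2, 0.3]
grip_width: 0.0856
```

```bash
python3 - <<'E'
from h import *
from scipy.optimize import least_squares
c=snap('wrist','w6');P=cloud(c); print(get_obs()['eef_pos'].round(4),get_obs()['tool_rot'].round(4))
for z0,z1,r in [(.1,.108,None),(.02,.07,.024)]:
    m=(np.hypot(P[...,0]-.506,P[...,1]-.235)<.05)&(P[...,2]>z0)&(P[...,2]<z1)&(c['range_z']>0)
    W=P[m]; print(len(W),W.mean(0).round(4),((W.min(0)+W.max(0))/2).round(4))
    if r: print(least_squares(lambda p:np.hypot(W[:,0]-p[0],W[:,1]-p[1])-r,[.506,.235],loss='soft_l1',f_scale=.002).x.round(4))
E
```

```text
[0.5296 0.2261 0.2843] [0.0638 0.9979 0.006  0.0115]
83 [0.5058 0.2341 0.103 ] [0.5058 0.2343 0.1024]
700 [0.4961 0.2343 0.0598] [0.5061 0.2339 0.045 ]
[0.5071 0.2339]
```

View pics/w6.png

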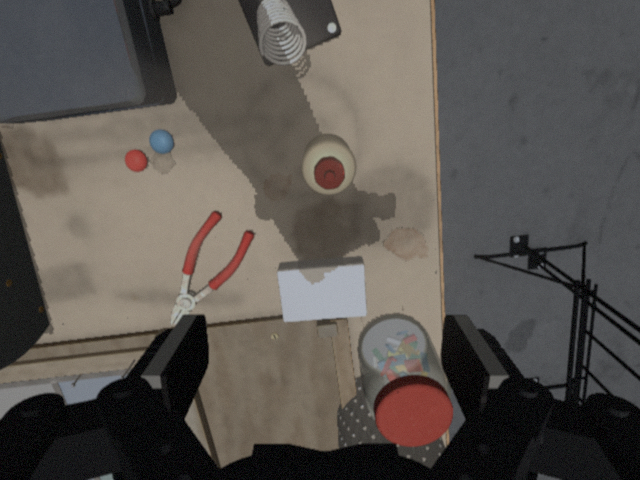

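Request:
move_arm(
  moves=[
    [[-0.024, 0.008, -0.04, -0.01, 0.022, 0.01, -1], [-0.023, 0.008, -0.06, -0.01, 0.022, 0.01, -1], [0, 0, -0.07, 0, 0, 0, -1], [0, 0, -0.04, 0, 0, 0, -1], [0, 0, 0, 0, 0, 0, -1]],
  ],
)

```text
clock: 9.02
eef_pos: [0.5082, 0.2297, 0.1808]
tool_rot: [0.062, 0.998, 0.003, 0.006]
ft_force: [-0.4, -1.2, -0.6]
grip_width: 0.0855
```

```bash
python3 - <<'E'
from h import *
o=get_obs();print(o['eef_pos'].round(4),o['tool_rot'].round(4)); d=(np.array([.506,.234,.056])-o['eef_pos'])/.5; print(d.round(4))
E
```

```text
[0.5082 0.2297 0.1808] [0.062  0.9981 0.0025 0.0057]
[-0.0044  0.0086 -0.2496]
```

Request:
move_arm(
  moves=[
    [[-0.004, 0.009, -0.06, 0, 0.02, 0, -1], [0, 0, -0.07, 0, 0, 0, -1], [0, 0, -0.07, 0, 0, 0, -1], [0, 0, -0.045, 0, 0, 0, -1], [0, 0, 0, 0, 0, 0, -1]],
  ],
)

```text
clock: 9.43
eef_pos: [0.5123, 0.2292, 0.063]
tool_rot: [0.068, 0.998, 0.005, 0.007]
ft_force: [-0.4, -0.2, -0.7]
grip_width: 0.0853
```

```bash
python3 - <<'E'
from h import *
o=get_obs();print(o['eef_pos'].round(4),o['tool_rot'].round(4)); d=(np.array([.506,.234,.056])-o['eef_pos'])/.5; print(d.round(4))
E
```

```text
[0.5123 0.2292 0.063 ] [0.0675 0.9977 0.0054 0.0068]
[-0.0127  0.0097 -0.0141]
```

Request:
move_arm(
  moves=[
    [[-0.012, 0.01, -0.012, -0.01, 0.02, 0.02, -1], [0, 0, 0, 0, 0, 0, -1], [0, 0, 0, 0, 0, 0, -1]],
  ],
)

```text
clock: 9.68
eef_pos: [0.5091, 0.2332, 0.0611]
tool_rot: [0.064, 0.998, 0.003, 0.003]
ft_force: [-0.7, -0.3, -0.1]
grip_width: 0.0856
```

```bash
python3 - <<'E'
from h import *
for i in range(1):
    o=get_obs();print(o['eef_pos'].round(4),o['tool_rot'].round(4)); d=(np.array([.506,.234,.056])-o['eef_pos'])/.5; print(d.round(4))
snap('wrist','w7')
E
```

```text
[0.5091 0.2332 0.0611] [0.064  0.9979 0.0033 0.0034]
[-0.0062  0.0016 -0.0101]
```

View pics/w7.png

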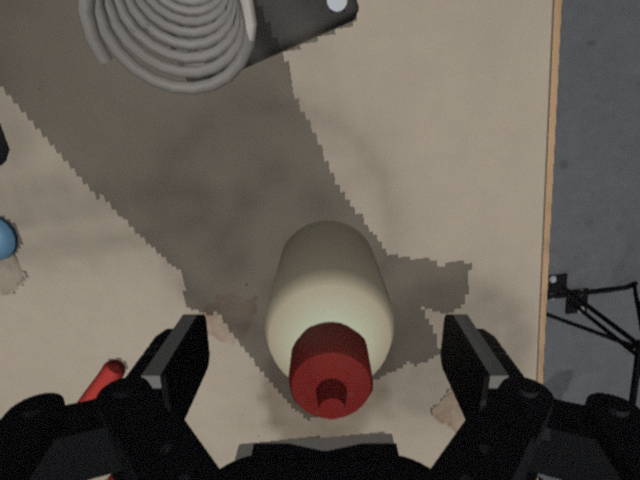

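Request:
move_arm(
  moves=[
    [[-0.006, 0.002, -0.014, 0, 0.01, 0, -1], [0, 0, 0, 0, 0, 0, -1], [0, 0, 0, 0, 0, 0, 1], [0, 0, 0, 0, 0, 0, 1], [0, 0, 0, 0, 0, 0, 1], [0, 0, 0, 0, 0, 0, 1], [0, 0, 0, 0, 0, 0, 1], [0, 0, 0, 0, 0, 0, 1]],
  ],
)

```text
clock: 10.4
eef_pos: [0.5095, 0.2364, 0.0595]
tool_rot: [0.064, 0.998, 0.006, 0.005]
ft_force: [0.5, 0.4, -1.2]
grip_width: 0.0469
```

```bash
python3 - <<'E'
from h import *
o=get_obs();print(o['eef_pos'].round(4),o['tool_rot'].round(4),o['grip_width'],o['ft_force'])
E
```

```text
[0.5095 0.2364 0.0595] [0.0636 0.9979 0.0057 0.0054] 0.04692247843367532 [ 0.4726645  0.3623625 -1.172666 ]
```

Request:
move_arm(
  moves=[
    [[0, 0, 0.05, 0, 0, 0, 1], [0, 0, 0.07, 0, 0, 0, 1], [0, 0, 0.075, 0, 0, 0, 1], [0, 0, 0.075, 0, 0, 0, 1], [0, 0, 0.075, 0, 0, 0, 1], [0, 0, 0.06, 0, 0, 0, 1], [0, 0, 0, 0, 0, 0, 1], [0, 0, 0, 0, 0, 0, 1]],
  ],
)

```text
clock: 11.07
eef_pos: [0.5022, 0.2334, 0.2651]
tool_rot: [0.063, 0.998, 0.002, -0.001]
ft_force: [0.2, -0.3, -2.8]
grip_width: 0.0465
```

```bash
python3 - <<'E'
from h import *
o=get_obs();print(o['eef_pos'].round(4),o['tool_rot'].round(4),o['grip_width'],o['ft_force']); g=toworld(-.044,.002,.26); print(g,(g-o['eef_pos'])/.5)
snap('wrist','w8')
E
```

```text
[0.5022 0.2334 0.2651] [ 0.0635  0.998   0.0025 -0.0013] 0.046487244635692995 [ 0.23465631 -0.31427306 -2.78127471]
[ 0.48553073 -0.22889914  0.26      ] [-0.03331875 -0.9245015  -0.01021151]
```

View pics/w8.png

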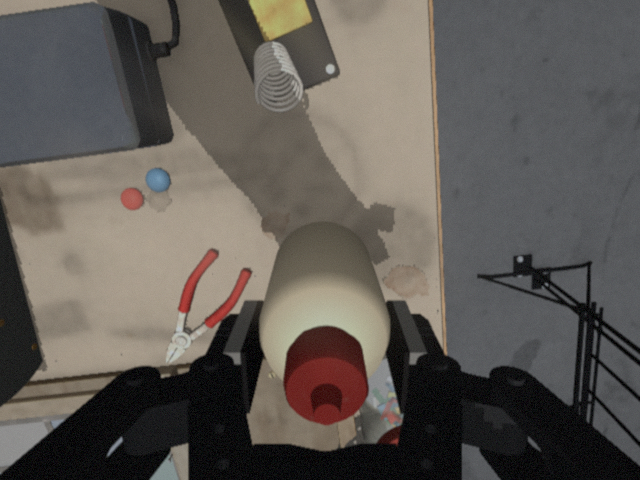

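The bottle is held squarely, with the cap at (327,380). Carrying it over to the store.

Request:
move_arm(
  moves=[
    [[-0.002, -0.04, 0, 0, 0, 0, 1], [-0.003, -0.07, 0, 0, 0, 0, 1], [-0.003, -0.075, 0, 0, 0, 0, 1], [-0.003, -0.075, 0, 0, 0, 0, 1], [-0.003, -0.075, 0, 0, 0, 0, 1], [-0.003, -0.075, 0, 0, 0, 0, 1], [-0.003, -0.075, 0, 0, 0, 0, 1], [-0.003, -0.075, 0, 0, 0, 0, 1]],
  ],
)

```text
clock: 11.78
eef_pos: [0.482, -0.0495, 0.2483]
tool_rot: [0.055, 0.998, 0.002, -0.014]
ft_force: [1.2, -0.0, -1.6]
grip_width: 0.0467
```

```bash
cat > tgt.py <<'E'
from h import *
import sys
o=get_obs();print(o['eef_pos'].round(4),o['tool_rot'].round(4),o['grip_width'].round(4),o['ft_force'].round(1)); g=toworld(*map(float,sys.argv[1:4])); print('store',tostore(o['eef_pos']).round(4),'units',((g-o['eef_pos'])/.5).round(4))
x,y,z,w=o['tool_rot']; print('toolz',2*(x*z+y*w),2*(y*z-x*w),'corr units rx,ry',-2*(y*z-x*w)*180/np.pi/30,2*(x*z+y*w)*180/np.pi/30,'yaw x',x)
E
python3 tgt.py -.044 .002 .26
```

```text
Traceback (most recent call last):
  File "tgt.py", line 3, in <module>
    o=get_obs();print(o['eef_pos'].round(4),o['tool_rot'].round(4),o['grip_width'].round(4),o['ft_force'].round(1)); g=toworld(*map(float,sys.argv[1:4])); print('store',tostore(o['eef_pos']).round(4),'units',((g-o['eef_pos'])/.5).round(4))
                                                                   ^^^^^^^^^^^^^^^^^^^^^
AttributeError: 'float' object has no attribute 'round'
```

Request:
move_arm(
  moves=[
    [[0, -0.07, 0.02, 0, 0, 0, 1], [0, -0.07, 0.02, 0, -0.03, 0, 1], [0, -0.07, 0.01, 0, -0.02, 0, 1], [0, -0.06, 0.01, 0, 0, 0, 1], [0, -0.05, 0, 0, 0, 0, 1], [0, -0.02, 0, 0, 0, 0, 1], [0, 0, 0, 0, 0, 0, 1]],
  ],
)

```text
clock: 12.37
eef_pos: [0.4718, -0.2331, 0.2629]
tool_rot: [0.06, 0.998, 0.006, -0.014]
ft_force: [-0.4, 0.1, -1.1]
grip_width: 0.0468
```

```bash
sed -i "s/o\['grip_width'\].round(4)/o['grip_width']/" tgt.py
python3 tgt.py -.044 .002 .26
```

```text
[ 0.4718 -0.2331  0.2629] [ 0.0601  0.9981  0.0056 -0.0139] 0.04680750098089472 [-0.4  0.1 -1.1]
store [-0.0572 -0.0038  0.2629] units [ 0.0275  0.0084 -0.0057]
toolz -0.02699675768590438 0.012753777261197138 corr units rx,ry -0.02435792033055047 -0.05156000919798961 yaw x 0.06009590100859774
```

Request:
move_arm(
  moves=[
    [[0.014, 0.005, 0, 0, -0.04, 0, 1], [0.014, 0.003, 0, 0, -0.03, 0, 1], [0, 0, 0, 0, 0, 0, 1]],
  ],
)

```text
clock: 12.62
eef_pos: [0.4856, -0.2261, 0.2587]
tool_rot: [0.06, 0.998, 0.009, 0.003]
ft_force: [-0.4, 0.5, -1.5]
grip_width: 0.0466
```

```bash
python3 tgt.py -.044 .002 .26; python3 - <<'E'
from h import *
snap('scene','s9'); snap('wrist','w9')
c=load('w9');P=cloud(c);T=tostore(P)
hsv=cv2.cvtColor(c['pixels'],cv2.COLOR_RGB2HSV)
m=((hsv[...,0]<8)|(hsv[...,0]>172))&(hsv[...,1]>120)&(T[...,2]>.2); Q=T[m]; print('cap',len(Q),Q.mean(0),Q.min(0),Q.max(0))
E
```

```text
[ 0.4856 -0.2261  0.2587] [0.0598 0.9982 0.0093 0.0027] 0.046635826226957285 [-0.4  0.5 -1.5]
store [-0.0443  0.0048  0.2587] units [-0.0001 -0.0056  0.0025]
toolz 0.006438157510907146 0.018224314144838737 corr units rx,ry -0.03480587616732758 0.012295975107181025 yaw x 0.05984522151993992
cap 6439 [-0.05322713  0.00338852  0.2936867 ] [-0.12584292 -0.05532757  0.27386514] [-0.03713569  0.01563245  0.39014967]
```

View pics/s9.png

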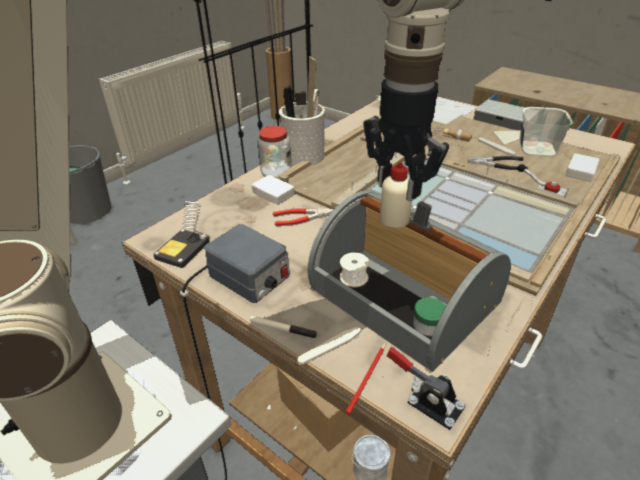

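Request:
move_arm(
  moves=[
    [[0, -0.004, -0.05, -0.015, 0, 0, 1], [0, 0, -0.06, 0, 0, 0, 1], [0, 0, -0.06, 0, 0, 0, 1], [0, 0, -0.06, 0, 0, 0, 1], [0, 0, -0.04, 0, 0, 0, 1], [0, 0, 0, 0, 0, 0, 1]],
  ],
)

```text
clock: 13.22
eef_pos: [0.4882, -0.222, 0.1246]
tool_rot: [0.054, 0.999, 0.003, 0.008]
ft_force: [-0.3, 0.6, -1.6]
grip_width: 0.0467
```

```bash
python3 tgt.py -.044 .002 .0785; python3 - <<'E'
from h import *
c=snap('wrist','w10')
P=cloud(c);T=tostore(P)
hsv=cv2.cvtColor(c['pixels'],cv2.COLOR_RGB2HSV)
m=((hsv[...,0]<8)|(hsv[...,0]>172))&(hsv[...,1]>120)&(T[...,2]>.1)&(abs(T[...,0]+.044)<.03)&(abs(T[...,1])<.04); Q=T[m]; h,e=np.histogram(Q[:,2],20); print(h,e.round(3))
z=Q[:,2].max()-.006; t=Q[Q[:,2]>z]; print(t.mean(0),(np.percentile(t,2,axis=0)+np.percentile(t,98,axis=0))/2)
E
```

```text
[ 0.4882 -0.222   0.1246] [0.0537 0.9985 0.003  0.0079] 0.04672338300549354 [-0.3  0.6 -1.6]
store [-0.0422  0.0092  0.1246] units [-0.0053 -0.0138 -0.0921]
toolz 0.01607422585226329 0.005043917641287827 corr units rx,ry -0.009633173101912453 0.03069951000915884 yaw x 0.053736346429035096
[   2  132  267  323  313  337  469 2099 1627  211  209  541    5    0
    0    0    0    0    0    1] [0.142 0.144 0.146 0.149 0.151 0.153 0.156 0.158 0.16  0.163 0.165 0.167
 0.169 0.172 0.174 0.176 0.179 0.181 0.183 0.186 0.188]
[-0.05336676  0.00377961  0.18795654] [-0.05336676  0.00377961  0.18795654]
```

View pics/w10.png

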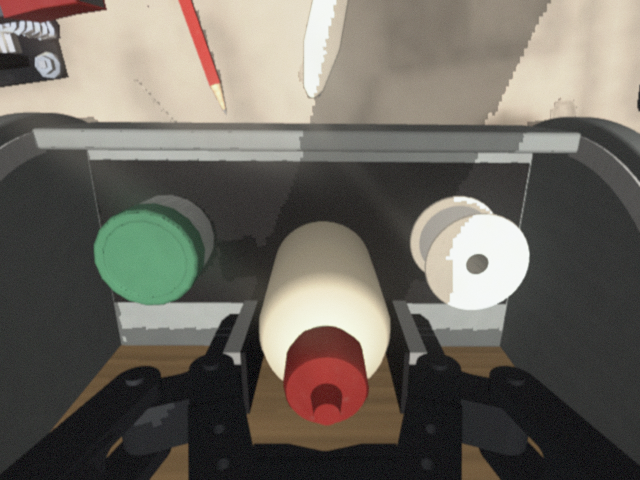

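```bash
cat > cap.py <<'E'
from h import *
import sys
n=sys.argv[1]; c=load(n) if len(sys.argv)>2 else snap('wrist',n)
T=tostore(cloud(c)); hsv=cv2.cvtColor(c['pixels'],cv2.COLOR_RGB2HSV)
red=((hsv[...,0]<8)|(hsv[...,0]>172))&(hsv[...,1]>120)&(T[...,2]>.08)&(abs(T[...,0]+.044)<.035)&(abs(T[...,1])<.04)
z=T[red][:,2]; h,e=np.histogram(z,np.arange(.08,.32,.003)); k=h.argmax(); m=red&(T[...,2]>e[k]-.003)&(T[...,2]<e[k]+.006); t=T[m]
print('flat top z',e[k],'mid',((np.percentile(t,1,axis=0)+np.percentile(t,99,axis=0))/2).round(4),'ext',np.ptp(t,axis=0).round(4))
# nub
m=red&(T[...,2]>e[k]+.0075)&(T[...,2]<e[k]+.013); t=T[m]; print('nub',len(t),t.mean(0).round(4))
m=(T[...,2]>.053)&(T[...,2]<.064)&(T[...,0]>-.09)&(T[...,0]<.0)&(abs(T[...,1])<.125)
for s in (1,-1):
    Q=T[m&(T[...,1]*s>.05)]; print('row',s,len(Q),((np.percentile(Q,1,axis=0)+np.percentile(Q,99,axis=0))/2).round(4),(np.percentile(Q,99,axis=0)-np.percentile(Q,1,axis=0)).round(4))
# liner under
E
python3 cap.py w10 x
```

```text
flat top z 0.15800000000000008 mid [-0.0468  0.008   0.1594] ext [0.0246 0.0249 0.009 ]
nub 697 [-0.0465  0.0082  0.1679]
row 1 7583 [-0.0435  0.0882  0.0579] [0.051  0.0511 0.0034]
row -1 8075 [-0.0453 -0.084   0.0572] [0.0505 0.0503 0.006 ]
```

Request:
move_arm(
  moves=[
    [[0.002, -0.008, -0.03, 0.01, 0, 0, 1], [0.001, -0.005, -0.03, 0, 0, 0, 1], [0, 0, -0.02, 0, 0, 0, 1], [0, 0, 0, 0, 0, 0, 1]],
  ],
)

```text
clock: 13.6
eef_pos: [0.4956, -0.2285, 0.0925]
tool_rot: [0.051, 0.999, 0.003, 0.014]
ft_force: [-0.1, -0.3, -0.9]
grip_width: 0.0469
```

```bash
python3 tgt.py -.044 .002 .0775;python3 cap.py w11
```

```text
[ 0.4956 -0.2285  0.0925] [0.0515 0.9986 0.0034 0.0139] 0.04688039691025851 [-0.1 -0.3 -0.9]
store [-0.034   0.0036  0.0925] units [-0.0202 -0.0009 -0.03  ]
toolz 0.028103001327561185 0.005344606052417773 corr units rx,ry -0.010207445665453802 0.05367277892399351 yaw x 0.05148039207784443
flat top z 0.12500000000000006 mid [-0.0391  0.0025  0.1264] ext [0.025  0.0249 0.009 ]
nub 764 [-0.039   0.0025  0.1355]
row 1 10474 [-0.0436  0.0882  0.0577] [0.0511 0.0512 0.0037]
row -1 11327 [-0.0455 -0.0839  0.0571] [0.0503 0.0501 0.0061]
```

Request:
move_arm(
  moves=[
    [[-0.006, 0.001, 0, 0, 0.016, 0, 1], [-0.007, 0, -0.005, 0, 0.016, 0, 1], [0, 0, -0.01, 0, 0, 0, 1], [0, 0, 0, 0, 0, 0, 1]],
  ],
)

```text
clock: 13.98
eef_pos: [0.4922, -0.2289, 0.0907]
tool_rot: [0.051, 0.999, 0.001, 0.009]
ft_force: [0.4, -0.9, -0.7]
grip_width: 0.0466
```

```bash
python3 tgt.py -.044 .002 .0775;python3 cap.py w12
```

```text
[ 0.4922 -0.2289  0.0907] [0.051  0.9987 0.001  0.0093] 0.0465855051865336 [ 0.4 -0.9 -0.7]
store [-0.0373  0.0027  0.0907] units [-0.0134  0.0001 -0.0264]
toolz 0.018765782218447595 0.001076045764216519 corr units rx,ry -0.0020550960284178616 0.03584000401262314 yaw x 0.05095309622997837
flat top z 0.12500000000000006 mid [-0.0421  0.0018  0.1264] ext [0.0255 0.0249 0.009 ]
nub 611 [-0.0416  0.0019  0.1343]
row 1 10581 [-0.0437  0.0881  0.0577] [0.0512 0.0512 0.0036]
row -1 11257 [-0.0455 -0.0839  0.057 ] [0.0503 0.0503 0.0063]
```

Request:
move_arm(
  moves=[
    [[-0.006, 0, -0.012, 0.005, 0.016, 0, 1], [-0.003, 0, -0.012, 0.005, 0.01, 0, 1], [0, 0, -0.006, 0, 0, 0, 1], [0, 0, -0.004, 0, 0, 0, 1]],
  ],
)

```text
clock: 14.37
eef_pos: [0.489, -0.2298, 0.0773]
tool_rot: [0.051, 0.999, 0.003, 0.004]
ft_force: [-9.2, 2.8, 29.3]
grip_width: 0.0464
```

```bash
python3 tgt.py -.044 .002 .0775;python3 cap.py w13
```

```text
[ 0.489  -0.2298  0.0773] [0.0511 0.9987 0.0027 0.0045] 0.04644530806834148 [-9.2  2.8 29.3]
store [-0.0405  0.0015  0.0773] units [-0.0069  0.0018  0.0004]
toolz 0.00918049559622247 0.004959173757377418 corr units rx,ry -0.009471324205658684 0.017533455050066198 yaw x 0.05106698792943466
flat top z 0.11000000000000003 mid [-0.045   0.0004  0.1114] ext [0.0243 0.0368 0.009 ]
nub 771 [-0.0446  0.0005  0.1205]
row 1 11898 [-0.0437  0.0881  0.0574] [0.0511 0.0512 0.0042]
row -1 12816 [-0.0456 -0.0839  0.057 ] [0.0502 0.0502 0.0063]
```

Request:
move_arm(
  moves=[
    [[0, 0, 0.002, 0, 0, 0, 1], [0, 0, 0, 0, 0, 0, -0.4], [0, 0, 0, 0, 0, 0, -0.4], [0, 0, 0, 0, 0, 0, -0.4], [0, 0, 0, 0, 0, 0, -0.4]],
  ],
)

```text
clock: 14.83
eef_pos: [0.4889, -0.2301, 0.0784]
tool_rot: [0.051, 0.999, 0.003, 0.005]
ft_force: [-1.1, -0.1, -0.6]
grip_width: 0.0596
```

```bash
python3 tgt.py -.044 .002 .0775;python3 cap.py w14
```

```text
[ 0.4889 -0.2301  0.0784] [0.0514 0.9987 0.0026 0.0048] 0.059580635233899594 [-1.1 -0.1 -0.6]
store [-0.0405  0.0012  0.0784] units [-0.0068  0.0024 -0.0017]
toolz 0.00986529843258219 0.004782092083347554 corr units rx,ry -0.009133123120624597 0.018841332127466193 yaw x 0.051351341521971086
flat top z 0.11000000000000003 mid [-0.045  -0.0009  0.1114] ext [0.0254 0.06   0.009 ]
nub 758 [-0.0447 -0.0009  0.1204]
row 1 11774 [-0.0437  0.0882  0.0575] [0.0513 0.0512 0.004 ]
row -1 12663 [-0.0456 -0.0839  0.057 ] [0.0504 0.0502 0.0063]
```

View pics/w14.png

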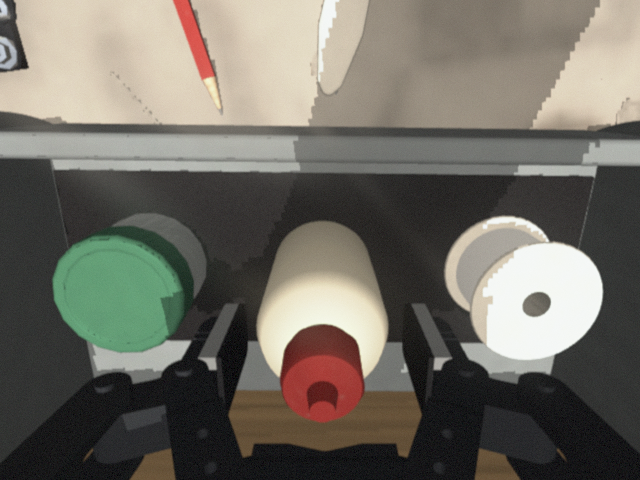

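Request:
move_arm(
  moves=[
    [[0, 0, 0.03, 0, 0, 0, -0.4], [0, 0, 0.05, 0, 0, 0, -0.4], [0, 0, 0.06, 0, 0, 0, -0.4], [0, 0, 0.07, 0, 0, 0, -0.4], [0, 0, 0.07, 0, 0, 0, -0.7], [0, 0, 0.05, 0, 0, 0, -1], [0, 0, 0, 0, 0, 0, -1]],
  ],
)

```text
clock: 15.47
eef_pos: [0.4836, -0.2275, 0.2441]
tool_rot: [0.051, 0.999, 0.005, -0.002]
ft_force: [0.6, -0.7, -0.1]
grip_width: 0.0852
```

```bash
python3 tgt.py .0286 0 .24;python3 cap.py w15
```

```text
[ 0.4836 -0.2275  0.2441] [ 0.0513  0.9987  0.0054 -0.002 ] 0.08520435292002675 [ 0.6 -0.7 -0.1]
store [-0.0461  0.0032  0.2441] units [ 0.1476 -0.0237 -0.0082]
toolz -0.0033854350476091293 0.011031192048831528 corr units rx,ry -0.0210680249132106 -0.006465704668122467 yaw x 0.051288717987044444
flat top z 0.11000000000000003 mid [-0.0442 -0.0009  0.1115] ext [0.0236 0.0233 0.0088]
nub 115 [-0.0438 -0.0008  0.1207]
row 1 3305 [-0.0432  0.0882  0.0581] [0.0511 0.0513 0.0036]
row -1 3482 [-0.0447 -0.0843  0.0575] [0.0503 0.0507 0.0059]
```

View pics/w15.png

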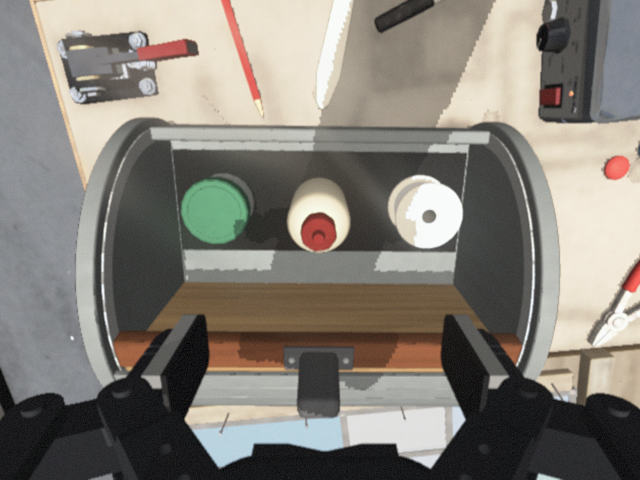

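Request:
move_arm(
  moves=[
    [[0.05, -0.008, 0, 0, 0, 0, -1], [0.05, -0.008, 0, 0, 0, 0, -1], [0.045, -0.007, 0, 0, 0, 0, -1], [0, 0, 0, 0, 0, 0, -1]],
  ],
)

```text
clock: 15.85
eef_pos: [0.5543, -0.2379, 0.237]
tool_rot: [0.052, 0.999, 0.007, -0.007]
ft_force: [0.4, -0.6, -0.3]
grip_width: 0.0854
```

```bash
python3 tgt.py .0286 0 .174
```

```text
[ 0.5543 -0.2379  0.237 ] [ 0.052   0.9986  0.0073 -0.0069] 0.08538642911665012 [ 0.4 -0.6 -0.3]
store [0.0253 0.0011 0.237 ] units [ 0.0063 -0.0029 -0.1261]
toolz -0.013067630866280008 0.015217625786257025 corr units rx,ry -0.02906352439206595 -0.024957336562424274 yaw x 0.05199939022411865
```

Request:
move_arm(
  moves=[
    [[0, -0.002, -0.04, -0.02, -0.01, 0, -1], [0, 0, -0.05, 0, 0, 0, -1], [0, 0, -0.03, 0, 0, 0, -1], [0, 0, 0, 0, 0, 0, -1]],
  ],
)

```text
clock: 16.18
eef_pos: [0.5527, -0.2379, 0.1681]
tool_rot: [0.051, 0.999, 0.003, -0.008]
ft_force: [-0.9, 0.7, -0.6]
grip_width: 0.0855
```

```bash
python3 tgt.py .0286 0 .174;python3 cap.py w16 >/dev/null
```

```text
[ 0.5527 -0.2379  0.1681] [ 0.0515  0.9986  0.0032 -0.0079] 0.0854605157878963 [-0.9  0.7 -0.6]
store [0.0237 0.0009 0.1681] units [ 0.0094 -0.0029  0.0118]
toolz -0.015398101755312772 0.007276530441392536 corr units rx,ry -0.013897149459675276 -0.029408208103080213 yaw x 0.05148706497934777
```

View pics/w16.png

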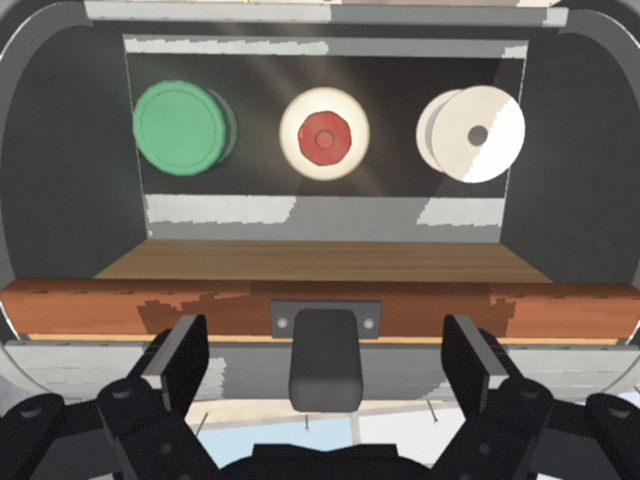

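Request:
move_arm(
  moves=[
    [[0.008, -0.003, 0.016, 0, -0.01, 0, -1], [0, 0, 0.002, 0, 0, 0, 0], [0, 0, 0, 0, 0, 0, 0.5], [0, 0, 0, 0, 0, 0, 1], [0, 0, 0, 0, 0, 0, 1], [0, 0, 0, 0, 0, 0, 1], [0, 0, 0, 0, 0, 0, 1], [0, 0, 0, 0, 0, 0, 1]],
  ],
)

```text
clock: 16.9
eef_pos: [0.5583, -0.2383, 0.1837]
tool_rot: [0.051, 0.999, 0.004, -0.002]
ft_force: [0.5, -0.4, -3.9]
grip_width: 0.0228
```

```bash
python3 arc.py 1.4 6
```

```text
T [0.0294 0.0012 0.1837] r 0.1496 th 1.768 q 1.524 [ 0.5 -0.4 -3.9] [ 0.051  0.999  0.004 -0.002]
[-0.021, 0.0, -0.02] [-0.017, 0.002, 0.002] [-0.017, 0.002, 0.001] [-0.017, 0.002, -0.0] [-0.017, 0.002, -0.001] [-0.017, 0.002, -0.002]
```

Request:
move_arm(
  moves=[
    [[0, 0, 0, 0, 0, 0, 0.2], [0, 0, 0, 0, 0, 0, 0.2], [0, -0.002, -0.018, 0, 0, 0, 0.2], [0, 0, -0.006, 0, 0, 0, 0.2], [0, 0, 0, 0, 0, 0, 0.2], [0, 0, 0, 0, 0, 0, 0.2]],
  ],
)

```text
clock: 17.4
eef_pos: [0.5584, -0.2407, 0.1708]
tool_rot: [0.052, 0.999, 0.003, -0.001]
ft_force: [0.2, -0.2, -0.3]
grip_width: 0.034
```

```bash
python3 arc.py 1.4 6
```

```text
T [ 0.0298 -0.0013  0.1708] r 0.1371 th 1.79 q 1.546 [ 0.2 -0.2 -0.3] [ 0.052  0.999  0.003 -0.001]
[-0.017, 0.004, 0.005] [-0.018, 0.002, 0.002] [-0.018, 0.002, 0.001] [-0.018, 0.002, -0.0] [-0.018, 0.002, -0.001] [-0.018, 0.002, -0.002]
```

Request:
move_arm(
  moves=[
    [[0, 0, 0, 0, 0, 0, 1], [0, 0, 0, 0, 0, 0, 1], [0, 0, 0, 0, 0, 0, 1], [0, 0, 0, 0, 0, 0, 1]],
  ],
)

```text
clock: 17.73
eef_pos: [0.5589, -0.2382, 0.1711]
tool_rot: [0.051, 0.999, 0.006, -0.001]
ft_force: [0.3, 0.9, -0.1]
grip_width: 0.0235
```

```bash
python3 arc.py 1.4 6
```

```text
T [0.0299 0.0013 0.1711] r 0.1374 th 1.79 q 1.546 [ 0.3  0.9 -0.1] [ 0.051  0.999  0.006 -0.001]
[-0.018, -0.001, 0.004] [-0.018, 0.002, 0.002] [-0.018, 0.002, 0.001] [-0.018, 0.002, -0.0] [-0.018, 0.002, -0.001] [-0.018, 0.002, -0.002]
```

Good grip at the right radius. Rolling down.

Request:
move_arm(
  moves=[
    [[-0.018, 0.002, 0.004, 0, 0, 0, 1], [-0.018, 0.002, 0.002, 0, 0, 0, 1], [-0.018, 0.002, 0.001, 0, 0, 0, 1], [-0.018, 0.002, 0, 0, 0, 0, 1], [-0.018, 0.002, -0.001, 0, 0, 0, 1]],
  ],
)

```text
clock: 18.15
eef_pos: [0.5257, -0.2344, 0.1744]
tool_rot: [0.05, 0.999, 0.005, 0.013]
ft_force: [8.4, 1.7, -4.4]
grip_width: 0.0231
```

```bash
python3 arc.py 1.0 6
```

```text
T [-0.0035  0.0012  0.1744] r 0.1375 th 1.546 q 1.302 [ 8.4  1.7 -4.4] [0.05  0.999 0.005 0.013]
[-0.025, 0.0, -0.001] [-0.025, 0.003, -0.004] [-0.024, 0.003, -0.006] [-0.023, 0.003, -0.008] [-0.023, 0.003, -0.011] [-0.022, 0.003, -0.013]
```

Request:
move_arm(
  moves=[
    [[-0.024, 0.002, -0.001, 0, 0.01, 0, 1], [-0.024, 0.003, -0.004, 0, 0.01, 0, 1], [-0.024, 0.003, -0.006, 0, 0.01, 0, 1], [-0.023, 0.003, -0.008, 0, 0.01, 0, 1], [-0.023, 0.003, -0.01, 0, 0.01, 0, 1]],
  ],
)

```text
clock: 18.57
eef_pos: [0.4823, -0.2294, 0.1663]
tool_rot: [0.049, 0.999, 0.002, 0.021]
ft_force: [5.9, 2.1, 3.3]
grip_width: 0.0234
```

```bash
python3 arc.py 0.65 6
```

```text
T [-0.0471  0.0011  0.1663] r 0.1376 th 1.221 q 0.977 [5.9 2.1 3.3] [0.049 0.999 0.002 0.021]
[-0.025, 0.001, -0.009] [-0.023, 0.003, -0.012] [-0.022, 0.003, -0.015] [-0.02, 0.002, -0.017] [-0.019, 0.002, -0.018] [-0.017, 0.002, -0.02]
```

Request:
move_arm(
  moves=[
    [[-0.024, 0.002, -0.009, 0, 0.015, 0, 1], [-0.023, 0.003, -0.012, 0, 0.015, 0, 1], [-0.022, 0.003, -0.015, 0, 0.015, 0, 1], [-0.02, 0.002, -0.017, 0, 0.015, 0, 1], [-0.019, 0.002, -0.018, 0, 0.01, 0, 1], [-0.017, 0.002, -0.02, 0, 0.01, 0, 1]],
  ],
)

```text
clock: 19.07
eef_pos: [0.4366, -0.2242, 0.1371]
tool_rot: [0.048, 0.998, -0.001, 0.028]
ft_force: [-4.5, 4.7, 15.8]
grip_width: 0.0232
```

```bash
python3 arc.py 0.3 6
```

```text
T [-0.0931  0.001   0.1371] r 0.1367 th 0.822 q 0.578 [-4.5  4.7 15.8] [ 0.048  0.998 -0.001  0.028]
[-0.019, 0.0, -0.015] [-0.015, 0.002, -0.018] [-0.014, 0.002, -0.02] [-0.012, 0.001, -0.021] [-0.01, 0.001, -0.022] [-0.008, 0.001, -0.023]
```

Request:
move_arm(
  moves=[
    [[-0.019, 0.001, -0.015, 0, 0.01, 0, 1], [-0.015, 0.002, -0.018, 0, 0.01, 0, 1], [-0.014, 0.002, -0.02, 0, 0.01, 0, 1], [-0.012, 0.001, -0.021, 0, 0.01, 0, 1], [-0.01, 0.001, -0.022, 0, 0.01, 0, 1], [-0.008, 0.001, -0.023, 0, 0.01, 0, 1]],
  ],
)

```text
clock: 19.57
eef_pos: [0.4044, -0.2204, 0.0897]
tool_rot: [0.05, 0.998, -0.003, 0.028]
ft_force: [-4.3, 3.4, 8.2]
grip_width: 0.0229
```

```bash
python3 arc.py 0.22 6
```

```text
T [-0.1255  0.001   0.0897] r 0.1361 th 0.397 q 0.153 [-4.3  3.4  8.2] [ 0.05   0.998 -0.003  0.028]
[-0.007, -0.001, -0.006] [-0.003, 0.0, -0.008] [-0.003, 0.0, -0.008] [-0.002, 0.0, -0.008] [-0.002, 0.0, -0.008] [-0.002, 0.0, -0.008]
```

Request:
move_arm(
  moves=[
    [[-0.006, 0.001, -0.014, 0, 0, 0, 1], [-0.005, 0, -0.014, 0, 0, 0, 1], [-0.004, 0, -0.014, 0, 0, 0, 1], [-0.002, 0, -0.012, 0, 0, 0, 1]],
  ],
)

```text
clock: 19.9
eef_pos: [0.3974, -0.2195, 0.0664]
tool_rot: [0.052, 0.998, -0.002, 0.034]
ft_force: [-4.3, 2.6, 7.7]
grip_width: 0.0231
```

```bash
python3 arc.py 0.22 3; python3 - <<'E'
from h import *
snap('scene','s20');snap('wrist','w20')
E
```

```text
T [-0.1326  0.001   0.0664] r 0.1358 th 0.218 q -0.026 [-4.3  2.6  7.7] [ 0.052  0.998 -0.002  0.034]
[-0.004, -0.002, 0.001] [0.0, -0.0, 0.0] [0.0, -0.0, 0.0]
```

View pics/w20.png

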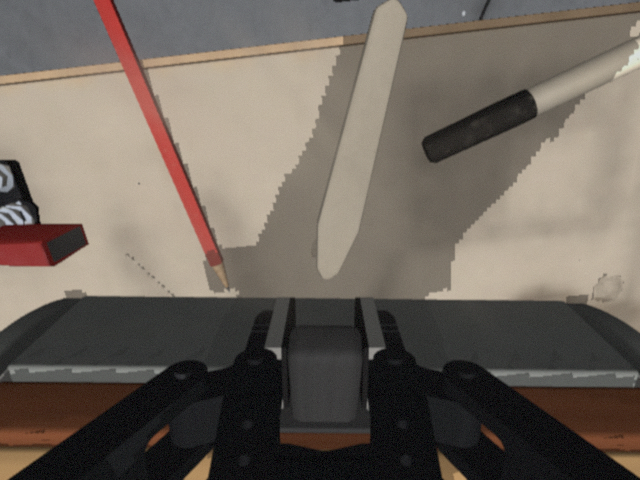

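Request:
move_arm(
  moves=[
    [[0, 0, -0.014, 0, 0, 0, 1], [0, 0, -0.014, 0, 0, 0, 1], [0, 0, -0.012, 0, 0, 0, 1]],
  ],
)

```text
clock: 20.25
eef_pos: [0.3979, -0.2197, 0.0597]
tool_rot: [0.053, 0.998, -0.002, 0.037]
ft_force: [-22.3, 11.5, 59.1]
grip_width: 0.023
```

```bash
python3 arc.py 0.22 3; python3 - <<'E'
from h import *
c=snap('scene','s21')
b=(300,180,520,370); cv2.imwrite('pics/s21c.png',cv2.resize(c['pixels'][b[1]:b[3],b[0]:b[2],::-1],None,fx=3.5,fy=3.1,interpolation=cv2.INTER_CUBIC))
E
```

```text
T [-0.1321  0.001   0.0597] r 0.1341 th 0.17 q -0.074 [-22.3  11.5  59.1] [ 0.053  0.998 -0.002  0.037]
[-0.007, -0.001, 0.006] [0.001, -0.0, 0.005] [0.001, -0.0, 0.004]
```

View pics/s21c.png

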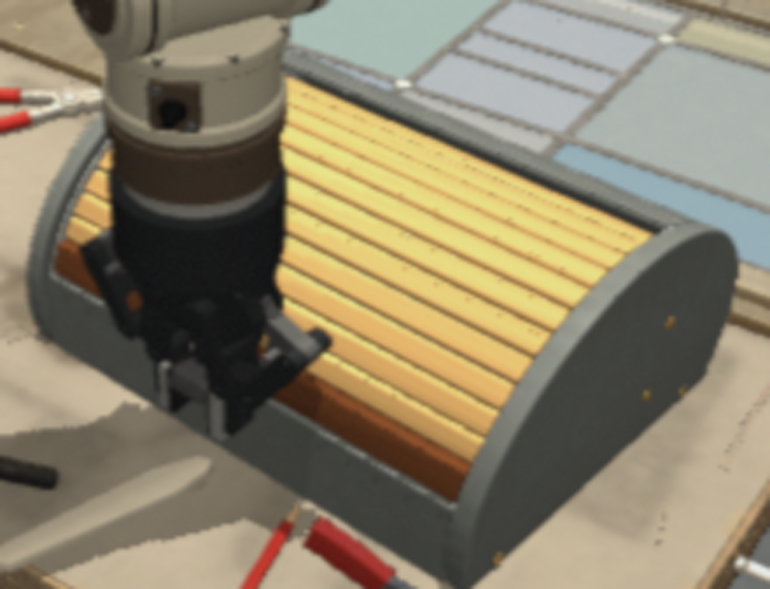

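Request:
move_arm(
  moves=[
    [[0, 0, 0, 0, 0, 0, 1], [0, 0, 0, 0, 0, 0, 0.4], [0, 0, 0, 0, 0, 0, -0.4], [0, 0, 0, 0, 0, 0, -1], [0, 0, 0, 0, 0, 0, -1], [0, 0, 0, 0, 0, 0, -1], [0, 0, 0, 0, 0, 0, -1]],
  ],
)

```text
clock: 20.88
eef_pos: [0.3987, -0.2207, 0.0629]
tool_rot: [0.052, 0.998, -0.003, 0.04]
ft_force: [0.1, -0.5, 0.3]
grip_width: 0.0835
```

Request:
move_arm(
  moves=[
    [[-0.02, 0.002, 0.03, 0, 0, 0, -1], [-0.02, 0.002, 0.06, 0, 0, 0, -1], [-0.01, 0.002, 0.07, 0, 0, 0, -1], [0, 0, 0.07, 0, 0, 0, -1], [0, 0, 0.07, 0, 0, 0, -1], [0, 0.07, 0.03, 0, 0, 0, -1], [0, 0.08, 0, 0, 0, 0, -1], [0, 0.08, 0, 0, 0, 0, -1]],
  ],
)

```text
clock: 21.55
eef_pos: [0.3695, -0.1032, 0.2299]
tool_rot: [0.06, 0.998, -0.001, 0.035]
ft_force: [0.7, 0.7, -0.3]
grip_width: 0.0856
```

Request:
move_arm(
  moves=[
    [[0, 0.08, 0, 0, 0, 0, -1], [0, 0.08, 0, 0, 0, 0, -1], [0, 0.08, 0, 0, 0, 0, -1], [0, 0.08, 0, 0, 0, 0, -1], [0, 0.08, 0, 0, 0, 0, -1], [0, 0.08, 0, 0, 0, 0, -1], [0, 0, 0, 0, 0, 0, -1], [0, 0, 0, 0, 0, 0, -1]],
  ],
)

```text
clock: 22.22
eef_pos: [0.3667, 0.1543, 0.2295]
tool_rot: [0.055, 0.998, -0.0, 0.037]
ft_force: [-0.3, -0.4, -1.0]
grip_width: 0.0852
```

```bash
python3 - <<'E'
from h import *
o=get_obs();print(o['eef_pos'],o['ft_force'])
c=snap('scene','s22');snap('top','t22')
b=(300,180,520,370); cv2.imwrite('pics/s22c.png',cv2.resize(c['pixels'][b[1]:b[3],b[0]:b[2],::-1],None,fx=3.5,fy=3.1,interpolation=cv2.INTER_CUBIC))
E
python3 pull.py s22 t22
```

```text
[0.36668048 0.15426717 0.22945019] [-0.25729798 -0.38785872 -0.96448112]
s22 257 (np.float64(0.5019455252918288), np.float64(0.2600000000000001)) q 0.016000000000000125
 rows/cols [291 348] [308 369] T med [-0.136 -0.003  0.086]
t22 197 (np.float64(0.5076142131979695), np.float64(0.2650000000000001)) q 0.02100000000000013
 rows/cols [288 407] [305 419] T med [-0.132  0.001  0.088]
```

View pics/s22c.png

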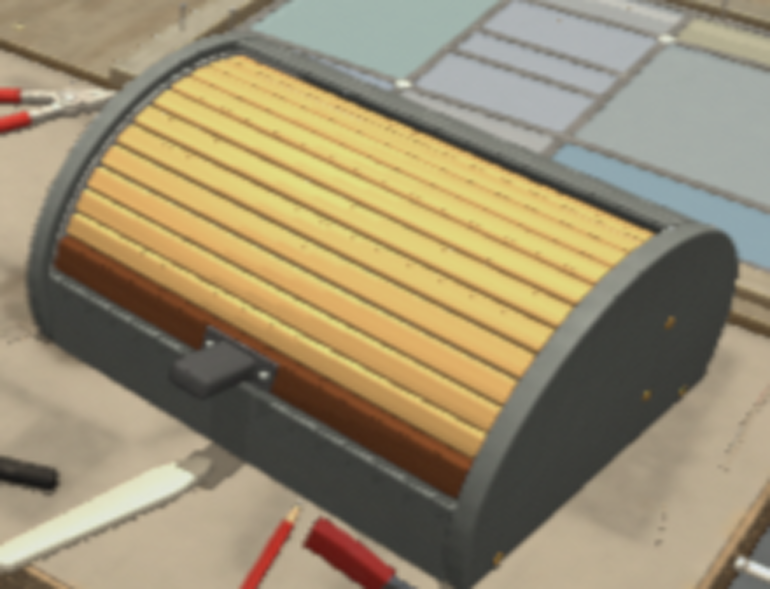

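View pics/t22.png

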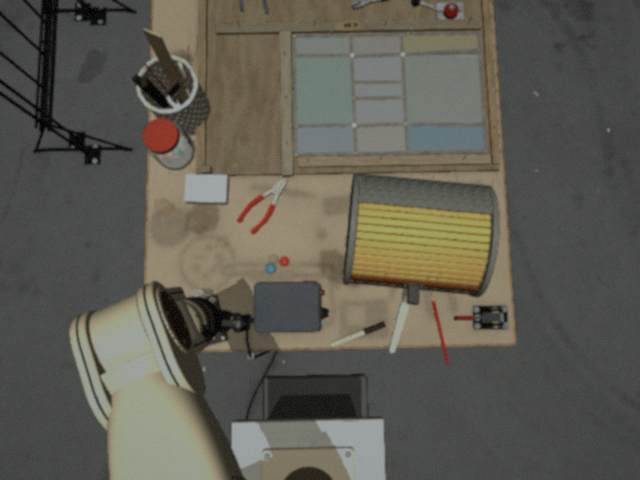

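The front looks shut, but the tab angle reads about 0.02 rad high. I'll press it down once from above with closed fingers to make sure.

Request:
move_arm(
  moves=[
    [[0, -0.08, 0, 0, 0.03, 0, 1], [0, -0.08, 0, 0, 0.03, 0, 1], [0, -0.08, 0, 0, 0.03, 0, 1], [0, -0.08, 0, 0, 0.02, 0, 1], [0, -0.08, 0, 0, 0.02, 0, 1], [0, -0.08, 0, 0, 0.02, 0, 1], [0, -0.08, 0, 0, 0, 0, 1], [0.01, -0.08, 0, 0, 0, 0, 1]],
  ],
)

```text
clock: 22.98
eef_pos: [0.3646, -0.1767, 0.2293]
tool_rot: [0.059, 0.998, -0.001, -0.004]
ft_force: [0.7, 0.3, -0.2]
grip_width: 0.0001
```

Request:
move_arm(
  moves=[
    [[0.02, -0.06, -0.02, 0, 0, 0, 1], [0.02, -0.05, -0.05, 0, 0, 0, 1], [0, 0, -0.04, 0, 0, 0, 1], [0, 0, 0, 0, 0, 0, 1]],
  ],
)

```text
clock: 23.32
eef_pos: [0.3792, -0.2514, 0.1738]
tool_rot: [0.074, 0.997, -0.004, -0.002]
ft_force: [-0.5, 0.4, -0.9]
grip_width: -0.0001
```

```bash
python3 tgt.py -.138 0 .098
```

```text
[ 0.3792 -0.2514  0.1738] [ 0.0742  0.9972 -0.0043 -0.0016] -6.183034709176932e-05 [-0.5  0.4 -0.9]
store [-0.147  -0.0327  0.1738] units [ 0.0255  0.0628 -0.1516]
toolz -0.0038168198603220817 -0.008339610566306355 corr units rx,ry 0.015927482941068685 -0.007289588971938922 yaw x 0.07419326322481833
```

Request:
move_arm(
  moves=[
    [[0.025, 0.06, 0, 0, 0, 0, 1], [0, 0, -0.05, 0, 0, 0, 1], [0, 0, -0.05, 0, 0, 0, 1], [0, 0, 0, 0, 0, 0, 1]],
  ],
)

```text
clock: 23.65
eef_pos: [0.3877, -0.2269, 0.1248]
tool_rot: [0.083, 0.997, -0.005, -0.001]
ft_force: [-0.7, -0.2, -0.9]
grip_width: 0.0001
```

```bash
python3 tgt.py -.138 0 .098
```

```text
[ 0.3877 -0.2269  0.1248] [ 0.0825  0.9966 -0.0048 -0.0015] 0.0001193413713524923 [-0.7 -0.2 -0.9]
store [-0.1414 -0.0074  0.1248] units [ 0.0084  0.0139 -0.0535]
toolz -0.003735456054757811 -0.009345590701715006 corr units rx,ry 0.01784876347549918 -0.007134195549807065 yaw x 0.08254159363846733
```

Request:
move_arm(
  moves=[
    [[0.007, 0.012, -0.03, 0, 0, 0, 1], [0, 0, -0.025, 0, 0, 0, 1], [0, 0, -0.012, 0, 0, 0, 1], [0, 0, -0.012, 0, 0, 0, 1]],
  ],
)

```text
clock: 23.98
eef_pos: [0.3914, -0.2235, 0.0986]
tool_rot: [0.085, 0.996, -0.005, 0.003]
ft_force: [-15.8, 13.6, 55.5]
grip_width: -0.0002
```

```bash
python3 tgt.py -.138 0 .098
```

```text
[ 0.3914 -0.2235  0.0986] [ 0.0855  0.9963 -0.0055  0.0027] -0.0002080013961627868 [-15.8  13.6  55.5]
store [-0.1381 -0.0035  0.0986] units [ 0.0011  0.007  -0.0012]
toolz 0.0043771570292033095 -0.01131545081319913 corr units rx,ry 0.02161091916280618 0.008359754134645708 yaw x 0.08546727224771195
```

Firm stop reached (55 N). Backing off and clearing.

Request:
move_arm(
  moves=[
    [[0, 0, 0.01, 0, 0, 0, 1], [0, 0, 0.04, 0, 0, 0, 1], [-0.01, 0, 0.07, 0, 0, 0, 1], [-0.01, 0, 0.07, 0, 0, 0, 1], [0, 0.06, 0.05, 0, 0, 0, 1], [0, 0.08, 0, 0, 0, 0, 1], [0, 0.08, 0, 0, 0, 0, 1], [0, 0.08, 0, 0, 0, 0, 1]],
  ],
)

```text
clock: 24.65
eef_pos: [0.3788, -0.0803, 0.2445]
tool_rot: [0.099, 0.995, -0.009, 0.013]
ft_force: [1.6, -0.0, -0.1]
grip_width: 0.0004
```

Request:
move_arm(
  moves=[
    [[0, 0.08, 0, 0, 0, 0, 1], [0, 0.08, 0, 0, 0, 0, 1], [0, 0.08, 0, 0, 0, 0, 1], [0, 0.08, 0, 0, 0, 0, 1], [0, 0, 0, 0, 0, 0, 1], [0, 0, 0, 0, 0, 0, 1]],
  ],
)

```text
clock: 25.15
eef_pos: [0.3758, 0.0901, 0.2583]
tool_rot: [0.097, 0.995, -0.007, 0.022]
ft_force: [0.3, -0.1, 0.1]
grip_width: -0.0
```

```bash
python3 - <<'E'
from h import *
o=get_obs();print(o['eef_pos'],o['ft_force'],o['joint_vel'].round(3))
c=snap('scene','s23');snap('top','t23')
b=(300,180,520,370); cv2.imwrite('pics/s23c.png',cv2.resize(c['pixels'][b[1]:b[3],b[0]:b[2],::-1],None,fx=3.5,fy=3.1,interpolation=cv2.INTER_CUBIC))
E
python3 pull.py s23 t23
```

```text
[0.3758184  0.09010463 0.25834724] [ 0.30232787 -0.0904582   0.0890824 ] [ 0.085 -0.021  0.03   0.02   0.033  0.024]
s23 256 (np.float64(0.53515625), np.float64(0.24000000000000013)) q -0.003999999999999865
 rows/cols [292 348] [309 369] T med [-0.137 -0.003  0.084]
t23 201 (np.float64(0.43283582089552236), np.float64(0.24000000000000013)) q -0.003999999999999865
 rows/cols [289 407] [305 419] T med [-0.133  0.     0.085]
```

View pics/s23c.png

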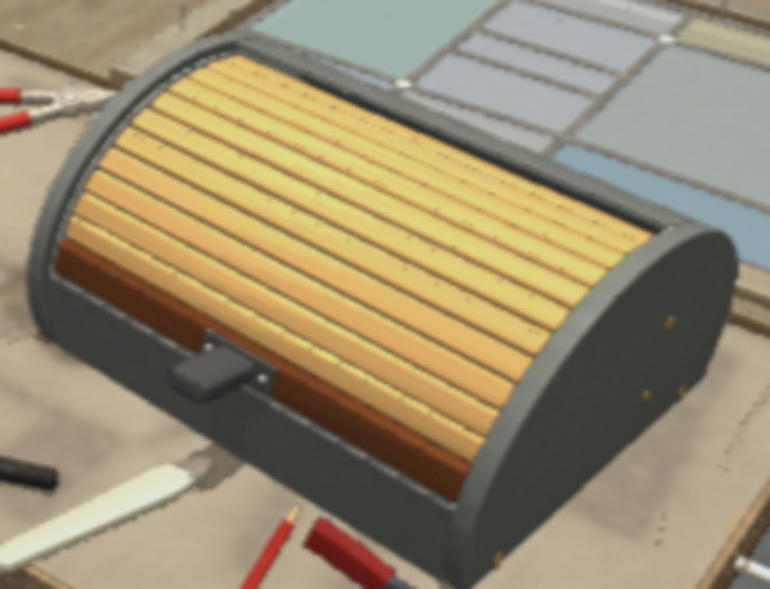

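The tab now reads q ≈ 0, so the front is fully shut. The arm is clear of everything, so I'm handing in.

Request:
move_arm(
  moves=[
    [[0, 0, 0, 0, 0, 0, 1], [0, 0, 0, 0, 0, 0, 1]],
  ],
)

```text
clock: 25.42
eef_pos: [0.3764, 0.0857, 0.2589]
tool_rot: [0.102, 0.995, -0.007, 0.023]
ft_force: [0.7, -0.1, -0.2]
grip_width: -0.0002
```

```bash
python3 -c "
from workcell import *
print(job_done(), get_obs()['clock'])"
```

```text
the job is handed in; nothing more can be done
the job is handed in; nothing more can be done
```

The flux bottle is standing upright in the store between the spool and the tin, and the slatted front is shut again. I handed the job in at about 25 s of the 70 s allowed.

- **Opening:** the pinch slipped off the pull about 24 mm short of fully open. I finished by pushing the tab back with closed fingers; the rail edge then read x ≈ +10.5 mm (10 when fully open).
- **Placing:** the last look before shutting put the cap at store (−44, −1) mm. The midpoint measured between the spool and the tin is (−44, +2) mm, so the bottle is in line with them and about 3 mm off midway. Its height matched standing flat on the liner.
- **Closing:** after rolling the front shut and letting go, the tab still read about 0.02 rad open. I pressed it down to a firm stop, and it then read about 0 from both the scene and top cameras, with no gap visible.
- **Forces:** the fingers pushed the pull against its stop with up to about 68 N at the wrist, in the closing presses. That is under the 120 N wrist limit. It is above the 40 N limit for the arm or gripper body, but only the fingers were in contact.
- **Other items:** the spool and tin stayed where they were, to within 1 mm, until the front was shut over them. The pliers and the white block look unmoved in the pictures; I did not measure them. The arm ended clear of everything, reading about 0 N.

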